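# Turn round a cooling jig of moulded pin dishes

## Robot

A 6-joint arm with a two-finger parallel gripper is mounted at the origin on the work surface. World frame = base frame: x ahead of the robot, y to its left, z up, the work surface at z = 0. Lengths are in mm, angles in rad, forces in N, time in s.
With the tool pointing down it reaches from about 150 to 775 mm from the base axis. Payload 6.1 kg.
Tool frame: the origin (TCP) lies midway between the tips of the shut fingers; the grasp point (between the pads) lies 19 mm behind it (hold_point_z is the distance from the TCP to the grasp point, in mm); y points along the fingers, x is the direction in which the jaws open and shut, and the axes are right-handed (so a half turn about y gives the same grasp; the last joint's range is limited). The gripper opens to 85 mm and grips with 20 to 120 N. Pads are 22 mm wide; open, the fingers measure 114 mm over their backs; the gripper's body (76 mm by 85 mm) begins 54 mm behind the grasp point. The pads swing forward as they close: fully open they stand 13 mm farther back than shut.
Start: joints at [1.246, 0.126, -0.04, 1.405, 0, 1.571], TCP at [167.531, 497.536, 231.295] pointing down, gripper open.
Joint ranges: [-2.72, 2.72], [-0.95, 1.95], [-1.27, 1.35], [-1.78, 2.02], [-1.46, 1.47], [-3.14, 3.14]. Speed limits (rad/s): [2.39, 2.39, 3.01, 3.14, 3.14, 3.14].

## Interface

Orientations are given as a rotation vector (axis times angle).
In Python, from plant import observe, read_camera, finish_job, silhouettes, hold_point_z gives the robot as it stands.
- The arm moves only by the shell command python3 -m handwheel 'ROWS' [FORCE]. ROWS is JSON, a list of rows, each an object with "slide": the shift along the tool's x, y, z scaled (see below), a list of three; "rotation": the turn, a rotation vector about the tool's x, y, z scaled (see below), a list of three; "jaw": the gripper's target within -1 to 1 (fully open at 1, half-way at 0, shut at -1). A call has 1 to 5 rows; each row is the pose to reach, as a shift and turn from the pose commanded when the call began, along the tool's axes at that moment, turning the shorter way round; what a row does not reach only later rows make up. The controller multiplies each number of a shift by 250 mm and each number of a turn by 360 degrees. A row lasts 1/10 s, in which the tool goes at most 50 mm and 8.59 degrees, less where a joint would pass 70% of its speed; a pose out of reach is approached as far as the arm can. A call with a number of a shift or a turn outside -1 to 1 is refused whole. A call with a gripper value outside its range is refused whole. The fingers move at their own pace and stop on an object; FORCE is the grip in N (left out, the last holds). Time passes only in rows, so rows that repeat a pose let the fingers close. It gives the time, the measured TCP pose, the force and the opening at its end, in the units of the state.
- observe(): the state, without advancing time (a new reading comes with each control period).
- read_camera(name): name is "scene" or "top"; returns a dict with "frame" (420x560x3 uint8, blue, green, red), "intrinsics" (3x3 intrinsics, pixels), "camera_from_world" (4x4, takes a point from world to camera coordinates). Camera axes: x right, y down, z forward; pixel columns grow to the right and rows downward; lengths in mm; the calibration is good to about 2 mm. A picture is of the moment at which its call begins. There is no depth.
- finish_job(): hands the job in, once; it reports no verdict.
Trained networks look in the newest picture that a camera, given by its name, has taken for a name from the list of things; names that differ only in an ending like _2 or _b are one class to them, and where a whole thing is asked for, a point or a joint stands for the part that bears it (a point fixed in the world has none). Each returns a list of dicts, best first, with "conf" (0 to 1); they miss things now and then, are a little off and sometimes report something else, mostly with a low value. They report only what shows in the picture. A call takes as long as a camera call. They do not tell look-alikes from the thing itself.
- silhouettes(label, camera): "region" (420x560 bool, what is visible of it) and "extent" ([left, top, right, bottom] in pixels, round what is visible of it).
The state is a dict: "clock": time; "qpos": joint angles; "joint_velocities": joint speeds; "tau": joint torques, N m; "ee_pos": TCP position; "ee_rot": TCP orientation; "force": force on the tool from outside, world axes, zero at the start; "torque": the same for the moment, N m; "grip_width": opening from 0.0 (shut) to 1.0 (fully open).
Only numpy, scipy, OpenCV 4.12 (cv2) and the standard library are available. Lean on these libraries where they do the work, as an engineer would, in place of code of your own. Each camera call takes 0.05 s, during which the arm holds its last target.

## Task

Lift the grey cover off the cooling jig by its knob and lay it flat on the bench beside the jig, knob up; move the cooled blue dishes from the jig into the green crate, and seat every fresh orange dish from the cork mat, open side up, in a jig pocket of its own, flat on the pocket's floor. When all are in, put the cover back, slots over the pins and fully home on its corner stops. Do not disturb the jar, the scraper or the tin.

Things in the scene. Friction and masses are not known exactly. Their poses are not given: they have to be found in the camera images.
- jig: cooling jig, fixed to the bench: dark base board 228 x 210 x 12 mm and on it an aluminium plate 208 (x) x 190 (y) mm whose top face is 24 mm above the bench, with four rectangular pockets 76 (x) x 52 (y) mm, 7 mm deep (3 mm play all round a dish, whose upper 11 mm stand proud), two steel pins and four corner stops. Origin at the centre of the underside on the bench, z up
- jig_pin (a point): tip of the jig's pin at x = +94 mm, y = 0 in the jig; a like pin stands at x = -94 mm. Both are 10 mm thick and rise 29 mm over the plate (53 mm over the bench); the top 8 mm taper to 4 mm
- pocket1 (a point): centre of the floor of a jig pocket (at x -46, y -44 mm in the jig, 17 mm above the bench, 7 mm below the plate's top face); axes as the jig's
- pocket2 (a point): centre of the floor of a jig pocket (at x -46, y 44 mm in the jig, 17 mm above the bench, 7 mm below the plate's top face); axes as the jig's
- pocket3 (a point): centre of the floor of a jig pocket (at x 46, y -44 mm in the jig, 17 mm above the bench, 7 mm below the plate's top face); axes as the jig's
- pocket4 (a point): centre of the floor of a jig pocket (at x 46, y 44 mm in the jig, 17 mm above the bench, 7 mm below the plate's top face); axes as the jig's
- jig_seat (a point): the point over the middle of the jig, 37 mm above the bench, where the cover's origin lies when the cover is fully home on the four steel corner stops (14 mm thick, 13 mm high above the plate, at x = +-94, y = +-85 mm; the cover then clears seated dishes by 2 mm); axes as the jig's
- cover: loose grey aluminium cover plate of the jig, 208 (x) x 190 (y) x 5 mm, about 0.5 kg (varies), with a round black knob in the middle. In the middle of each of its two x edges an open slot, 16 mm wide and 18 mm deep from the edge, goes round a jig pin with 3 mm play; it fits either way round. At the start it lies on the jig. Origin at the centre of the plate's underside, z up
- cover_knob (a point): middle of the cover's knob: 34 mm thick, from 13 to 41 mm above the plate's underside (thickest from 17 to 35), on a 16 mm stem; this point is 28 mm above the underside
- cooled1: blue speckled pin dish, set and cool, in a pocket of the jig under the cover at the start (one or two of the four are present); about 70 x 46 x 18 mm high (70 along its x, 46 along its y), walls and floor 4 mm, 35 g; open side up; origin at the centre of its underside, z up
- cooled2: blue speckled pin dish, set and cool, in a pocket of the jig under the cover at the start (one or two of the four are present); about 70 x 46 x 18 mm high (70 along its x, 46 along its y), walls and floor 4 mm, 35 g; open side up; origin at the centre of its underside, z up
- cooled3: blue speckled pin dish, set and cool, in a pocket of the jig under the cover at the start (one or two of the four are present); about 70 x 46 x 18 mm high (70 along its x, 46 along its y), walls and floor 4 mm, 35 g; open side up; origin at the centre of its underside, z up
- cooled4: blue speckled pin dish, set and cool, in a pocket of the jig under the cover at the start (one or two of the four are present); about 70 x 46 x 18 mm high (70 along its x, 46 along its y), walls and floor 4 mm, 35 g; open side up; origin at the centre of its underside, z up
- fresh1: orange speckled pin dish, freshly moulded, on the cork mat at the start (three or all of the four are present); about 70 x 46 x 18 mm high (70 along its x, 46 along its y), walls and floor 4 mm, 35 g; open side up; origin at the centre of its underside, z up
- fresh2: orange speckled pin dish, freshly moulded, on the cork mat at the start (three or all of the four are present); about 70 x 46 x 18 mm high (70 along its x, 46 along its y), walls and floor 4 mm, 35 g; open side up; origin at the centre of its underside, z up
- fresh3: orange speckled pin dish, freshly moulded, on the cork mat at the start (three or all of the four are present); about 70 x 46 x 18 mm high (70 along its x, 46 along its y), walls and floor 4 mm, 35 g; open side up; origin at the centre of its underside, z up
- fresh4: orange speckled pin dish, freshly moulded, on the cork mat at the start (three or all of the four are present); about 70 x 46 x 18 mm high (70 along its x, 46 along its y), walls and floor 4 mm, 35 g; open side up; origin at the centre of its underside, z up
- mat: cork mat 230 (x) x 250 (y) x 3 mm, fixed on the bench, on which the fresh dishes lie; origin at the centre of its underside
- crate: green open crate for finished dishes, fixed on the bench, 125 (x) x 190 (y) x 50 mm high outside, walls and floor 4 mm; origin at the centre of its underside, z up. The bench to the jig's left (+y), beyond (+x) the crate and short of the tin, is free: room for the cover around x 575, y 275 mm
- crate_in (a point): centre of the crate's inner floor, 4 mm above the bench; axes as the crate's
- jar: bystander: closed jar of flakes, 68 mm across, 100 mm high; origin at the centre of its underside
- scraper: bystander: flat scraper lying on the bench, 280 mm long along its x, 65 mm wide at the blade, 20 mm high; origin near its middle
- tin: bystander: open steel tin, 72 mm across, 85 mm high; origin at the centre of its underside
Things that resemble listed ones, but are neither listed nor needed, are in the scene too. What is shaped like the fresh2 but pink or white is not meant. What is shaped like the fresh4 but turquoise is not meant.

How it is judged:
By the outcome, as a careful person would: the job done as asked, in the order asked, and still so for the second after the job is handed in, with the robot touching nothing.
Of cooled1, cooled2, cooled3, cooled4 only 1 to 2 are there at a start; the rules pass over those that are not, and their reading is None.
Of fresh1, fresh2, fresh3, fresh4 only 3 to 4 are there at a start; the rules pass over those that are not, and their reading is None.
At some moment in a run one of fresh1, fresh2, fresh3, fresh4 may be knocked a few centimetres aside while the robot is not near it.
Once in a run the grip may slacken for a moment while it holds something.
It also fails if it takes over 210 s, if anything falls off the work surface, if the arm or the gripper's body presses on something with over 40 N, if the wrist force passes 120 N, or if a joint passes its speed limit or range.

## Working session

There is one attempt and no reset: what is moved stays moved. The work goes in short steps, Python scripts to look and compute and a shell command to move; the robot and the scene stay as the last step left them, time stands still between calls to the robot, and variables do not carry over. Pictures are saved under pics/ and viewed, and the job is handed in when it is done.

```bash
ls -la; mkdir -p pics
python3 - <<'E'
from plant import *
import cv2
print(observe()); print(hold_point_z)
for c in("scene","top"):
    r=read_camera(c); cv2.imwrite(f"pics/{c}0.png",r["frame"]); print(c,r["intrinsics"],r["camera_from_world"])
E
```

```text
total 12
drwxr-xr-x  3 agent agent 4096 Dec  6 23:41 .
drwxr-xr-x 23 root  root  4096 Dec  6 23:41 ..
drwxr-xr-x  2 agent agent 4096 Dec  6 23:41 pics
{'clock': 0.0, 'qpos': array([ 1.24598691e+00,  1.26358866e-01, -4.05665031e-02,  1.40540250e+00,
        1.37051512e-05,  1.57078783e+00]), 'joint_velocities': array([-0.00216387,  0.00088115,  0.00159766, -0.00047665,  0.00103229,
       -0.00248054]), 'tau': array([-3.14967065e-04, -4.35915399e+01,  3.52921021e+01,  1.73616002e-02,
       -1.86532714e-05,  2.91283200e-06]), 'ee_pos': array([167.4130809 , 497.17754298, 230.55855546]), 'ee_rot': array([-1.34643493, -0.96577602,  0.96785029]), 'force': array([ 0.97371519,  0.5645479 , -1.01037674]), 'torque': array([ 0.05473535,  0.04031312, -0.02181217]), 'grip_width': 0.9973453823514252}
18.700000000000003
scene [[411.37606648   0.         275.48314773]
 [  0.         411.37606648 211.66024826]
 [  0.           0.           1.        ]] [[ 6.66135018e-01  7.45830553e-01 -9.61493311e-04 -3.27052499e+02]
 [ 5.21871889e-01 -4.67027624e-01 -7.13817154e-01 -2.30302355e+02]
 [-5.32835687e-01  4.74996827e-01 -7.00331454e-01  1.54644428e+03]
 [ 0.00000000e+00  0.00000000e+00  0.00000000e+00  1.00000000e+00]]
top [[492.37649035   0.         277.87859848]
 [  0.         492.37649035 212.47790147]
 [  0.           0.           1.        ]] [[-1.21573487e-02 -9.99923148e-01 -2.42843896e-03 -8.21793085e+00]
 [-9.84175695e-01  1.23951738e-02 -1.76761312e-01  5.38249019e+02]
 [ 1.76777829e-01  2.41061675e-04 -9.84250751e-01  1.26317193e+03]
 [ 0.00000000e+00  0.00000000e+00  0.00000000e+00  1.00000000e+00]]
```

View pics/scene0.png

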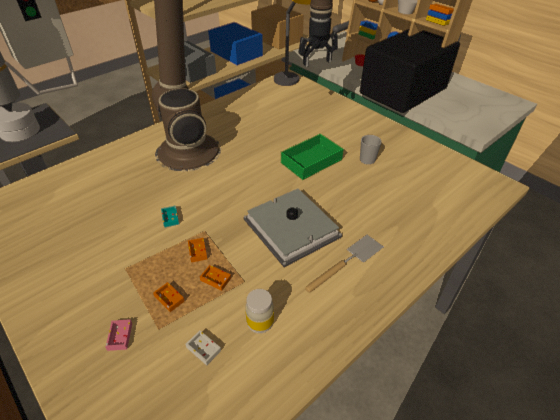

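View pics/top0.png

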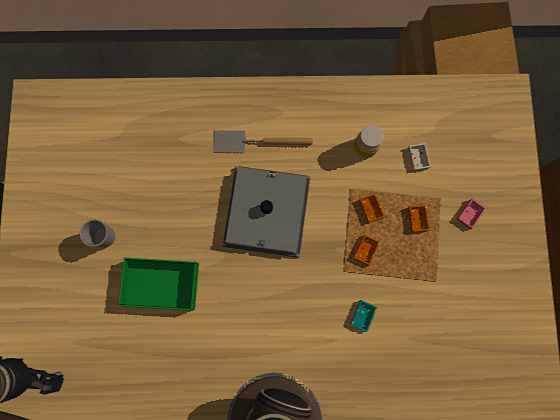

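```bash
cat > h.py <<'E'
from plant import *
import numpy as np, cv2
from scipy.optimize import minimize
from scipy.spatial.transform import Rotation as R
def cam(c):
    r=read_camera(c); return r["frame"],np.array(r["intrinsics"]),np.array(r["camera_from_world"])
def proj(P,K,T):
    P=np.atleast_2d(P).astype(float); q=P@T[:3,:3].T+T[:3,3]; q=q@K.T; return q[:,:2]/q[:,2:]
def unproj(uv,z,K,T):
    uv=np.atleast_2d(uv).astype(float); d=np.c_[uv,np.ones(len(uv))]@np.linalg.inv(K).T@T[:3,:3]
    o=-T[:3,:3].T@T[:3,3]; return o+d*((z-o[2])/d[:,2])[:,None]
def box(L,W,H,z0=0):
    return np.array([[sx*L/2,sy*W/2,z] for sx in(-1,1) for sy in(-1,1) for z in(z0,z0+H)])
def place(P,x,y,yaw,z=0):
    c,s=np.cos(yaw),np.sin(yaw); return np.c_[c*P[:,0]-s*P[:,1]+x,s*P[:,0]+c*P[:,1]+y,P[:,2]+z]
def raster(parts,shape=(420,560),S=4):
    m=np.zeros((shape[0]*S,shape[1]*S),np.uint8)
    for uv in parts:
        h=cv2.convexHull(((uv+.5)*S-.5).astype(np.float32))
        cv2.fillConvexPoly(m,np.round(h*16).astype(np.int32),255,shift=4)
    return cv2.resize(m,(shape[1],shape[0]),interpolation=cv2.INTER_AREA)/255.
def fit(parts,z,obs,x0):
    """obs: list of (mask,K,T). parts: list of pts. returns x,y,yaw,iou"""
    def f(p):
        e=0
        for m,K,T in obs:
            r=raster([proj(place(P,p[0],p[1],p[2],z),K,T) for P in parts]); m=m.astype(float)
            e+=1-np.minimum(r,m).sum()/np.maximum(r,m).sum()
        return e/len(obs)
    x0=np.array(x0,float)
    s=minimize(f,x0,method="Nelder-Mead",options=dict(initial_simplex=np.vstack([x0,x0+[8,0,0],x0+[0,8,0],x0+[0,0,.15]]),xatol=.05,fatol=1e-4,maxiter=150))
    return s.x,1-s.fun
DISH=[box(70,46,18)]
def pose():
    o=observe(); return np.array(o["ee_pos"]),R.from_rotvec(o["ee_rot"]),o
E
python3 - <<'E'
from h import *
p,r,o=pose(); print(r.as_matrix().round(3))
for c in("top","scene"):
    f,K,T=cam(c)
    for n in("fresh1","cooled1","cover","jig","mat","crate","jar","tin","scraper"):
        for d in silhouettes(n,c):
            m=d["region"]; v,u=np.nonzero(m)
            if d["conf"]<.15 or len(u)==0: continue
            w=unproj([u.mean(),v.mean()],15,K,T)[0]
            print(c,n,round(d["conf"],2),np.round(d["extent"]).astype(int),m.sum(),w.round()[:2])
    if c=="top": cv2.imwrite("pics/topz.png",cv2.resize(f[150:300,200:460],None,fx=3,fy=3,interpolation=cv2.INTER_CUBIC))
E
```

```text
[[ 0.319 -0.    -0.948]
 [ 0.948 -0.001  0.319]
 [-0.001 -1.    -0.   ]]
top fresh1 0.93 [457 201 485 228] 511 [ 534. -541.]
top fresh1 0.87 [354 235 378 267] 462 [ 438. -251.]
top fresh1 0.85 [359 199 388 221] 484 [ 554. -270.]
top fresh1 0.67 [352 301 377 328] 488 [ 266. -236.]
top fresh1 0.59 [405 144 432 172] 491 [ 697. -409.]
top fresh1 0.57 [410 206 427 232] 458 [ 524. -397.]
top cover 0.86 [223 168 307 253] 5379 [554.  18.]
top jig 0.82 [220 172 309 254] 701 [487.   3.]
top jig 0.66 [ 78 218 118 249] 824 [492. 479.]
top mat 0.72 [344 190 440 280] 6223 [ 473. -328.]
top mat 0.26 [222 166 308 257] 905 [504.  11.]
top crate 0.89 [115 258 199 310] 3717 [357. 307.]
top jar 0.71 [351 126 381 159] 721 [ 744. -269.]
top jar 0.21 [222 166 307 250] 5454 [553.  18.]
top tin 0.87 [ 78 217 115 249] 793 [493. 479.]
top scraper 0.63 [210 128 313 152] 1079 [748.  67.]
scene fresh1 0.97 [107 318 133 350] 664 [ 538. -548.]
scene fresh1 0.95 [155 287 184 312] 479 [ 528. -401.]
scene fresh1 0.93 [186 332 220 363] 692 [ 699. -415.]
scene fresh1 0.86 [189 240 211 264] 366 [ 440. -257.]
scene fresh1 0.67 [204 263 232 291] 505 [ 553. -276.]
scene fresh1 0.51 [158 206 178 226] 307 [ 271. -244.]
scene fresh1 0.33 [244 197 337 268] 1162 [603. -36.]
scene cover 0.57 [247 188 337 260] 3178 [537.  27.]
scene jig 0.95 [244 199 339 266] 1175 [602. -42.]
scene jig 0.5 [305 234 381 291] 964 [753.  38.]
scene mat 0.68 [126 232 243 329] 5004 [ 494. -349.]
scene crate 0.89 [280 133 343 178] 1794 [345. 307.]
scene jar 0.73 [243 290 273 333] 1045 [ 713. -252.]
scene tin 0.6 [279 131 345 181] 1829 [345. 304.]
scene scraper 0.85 [305 234 383 291] 930 [754.  43.]
```

View pics/topz.png

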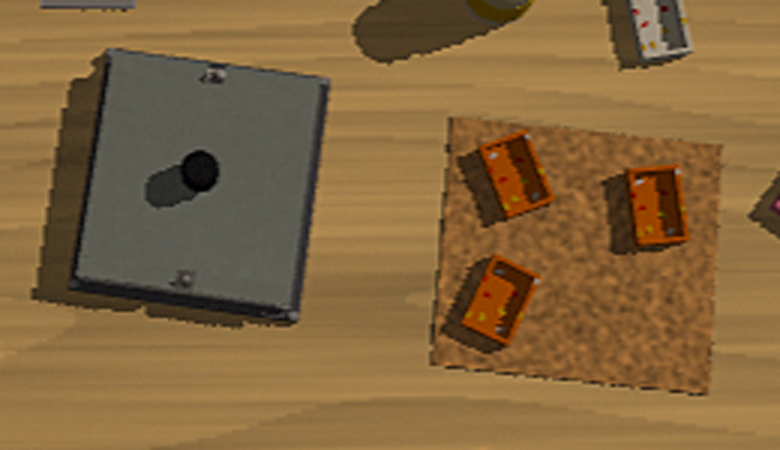

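```bash
cat >> h.py <<'E'
_a=np.linspace(0,2*np.pi,24,endpoint=False)
KN=np.array([[17*np.cos(a),17*np.sin(a),z] for a in _a for z in(17,35)]); 
COVER=[box(208,190,5),KN]
def near(n,c,w,z=15,tol=45,K=None,T=None):
    best=None
    for d in silhouettes(n,c):
        v,u=np.nonzero(d["region"])
        if len(u)==0: continue
        q=unproj([u.mean(),v.mean()],z,K,T)[0][:2]
        if np.hypot(*(q-w))<tol and (best is None or d["conf"]>best["conf"]): best=d
    return best
def locate(n,parts,z,w,yaw,cams=("top","scene"),tol=45):
    obs=[]
    for c in cams:
        f,K,T=cam(c); d=near(n,c,np.array(w),z+10,tol,K,T)
        if d is None: print("none",c); continue
        obs.append((d["region"],K,T)); p,i=fit(parts,z,obs[-1:],[*w,yaw]); print(n,c,p[:2].round(1),np.degrees(p[2]).round(1),"iou",i.round(3))
    p,i=fit(parts,z,obs,[*w,yaw]); print(n,"both",p[:2].round(1),np.degrees(p[2]).round(1),i.round(3)); return p
E
python3 - <<'E'
from h import *
locate("cover",COVER,37,[545,18],-.1)
locate("fresh1",DISH,3,[550,-270],.4)
locate("fresh1",DISH,3,[522,-397],.1)
locate("fresh1",DISH,3,[436,-251],-.4)
locate("mat",[box(230,250,3)],0,[480,-330],-.1)
CR=[box(125,190,50)]
locate("crate",CR,0,[350,307],-.0)
E
```

```text
none top
cover scene [548.6  14.7] -8.8 iou 0.963
cover both [548.6  14.7] -8.8 0.963
fresh1 top [ 554.  -269.6] 19.4 iou 0.936
fresh1 scene [ 553.3 -272.7] 20.1 iou 0.886
fresh1 both [ 553.8 -270.6] 20.1 0.898
fresh1 top [ 523.9 -396.8] 3.7 iou 0.949
fresh1 scene [ 521.9 -401. ] 5.4 iou 0.961
fresh1 both [ 523.3 -399.2] 5.3 0.898
fresh1 top [ 440.2 -251.7] -25.7 iou 0.916
fresh1 scene [ 436.2 -254.5] -26.7 iou 0.892
fresh1 both [ 438.4 -253. ] -27.5 0.868
mat top [ 482.5 -326.6] -6.7 iou 0.79
mat scene [ 479.8 -330.8] -6.8 iou 0.773
mat both [ 481.1 -328.1] -6.5 0.771
crate top [355.1 301.3] -4.5 iou 0.967
none scene
crate both [355.1 301.3] -4.5 0.967
```

```bash
cat >> h.py <<'E'
def go(x,y,z,jawdeg=None):
    p,r,o=pose(); M=r.as_matrix(); d=M.T@(np.array([x,y,z])-p)
    cur=np.degrees(np.arctan2(M[1,0],M[0,0]))
    # target: y_tool down, x_tool at jawdeg
    t=np.radians(cur if jawdeg is None else jawdeg)
    X=np.array([np.cos(t),np.sin(t),0]);Y=np.array([0,0,-1.]);Mt=np.c_[X,Y,np.cross(X,Y)]
    rv=R.from_matrix(M.T@Mt).as_rotvec()/(2*np.pi)
    print("t",round(o["clock"],1),"at",p.round(1),"jaw",cur.round(1),"w",round(o["grip_width"],3),"F",np.round(o["force"],1),"q6",o["qpos"][5].round(2))
    print("  slide",(d/250).round(4),"rows>=",np.ceil(np.linalg.norm(d)/50),"rot",rv.round(4),"rows>=",np.ceil(np.linalg.norm(rv)*360/8.59))
E
python3 - <<'E'
from h import *
go(548.6,14.7,120,80)
fs=[]
for c,b in(("top",(160,265,210,320)),("scene",(180,270,235,350))):
    f,K,T=cam(c); s=f[b[0]:b[1],b[2]:b[3]]
    fs.append(cv2.resize(s,None,fx=6 if c=="scene" else 6,fy=6,interpolation=cv2.INTER_CUBIC))
    P=place(np.array([[94,0,53],[-94,0,53],[0,0,78],[104,95,42],[-104,95,42],[104,-95,42],[-104,-95,42]]),548.6,14.7,np.radians(-8.8))
    q=(proj(P,K,T)+.5-[b[2],b[0]])*6
    for a in q: cv2.circle(fs[-1],tuple(int(v) for v in a),5,(0,0,255),1)
    cv2.imwrite(f"pics/z_{c}.png",fs[-1])
E
```

```text
t 2.3 at [167.5 497.5 231.3] jaw 71.4 w 1.001 F [-0.1  0.2 -0.3] q6 1.57
  slide [-1.3441  0.4452 -2.0608] rows>= 13.0 rot [ 0.     -0.0239  0.    ] rows>= 2.0
```

View pics/z_top.png

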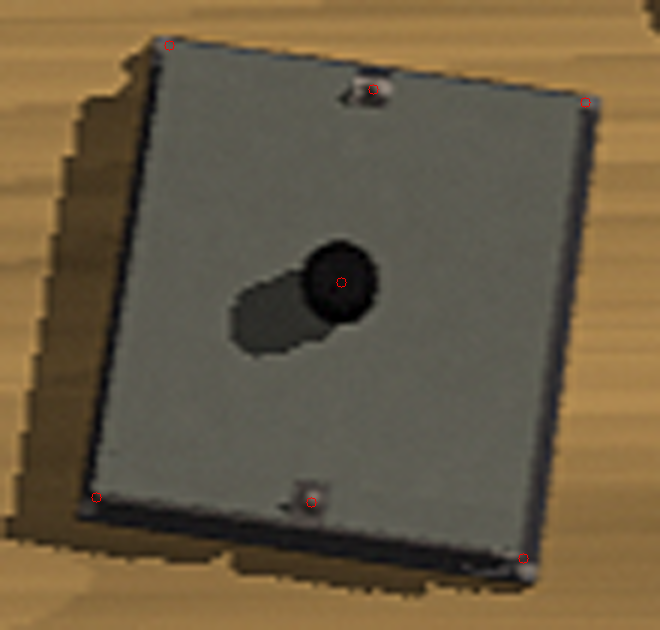

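View pics/z_scene.png

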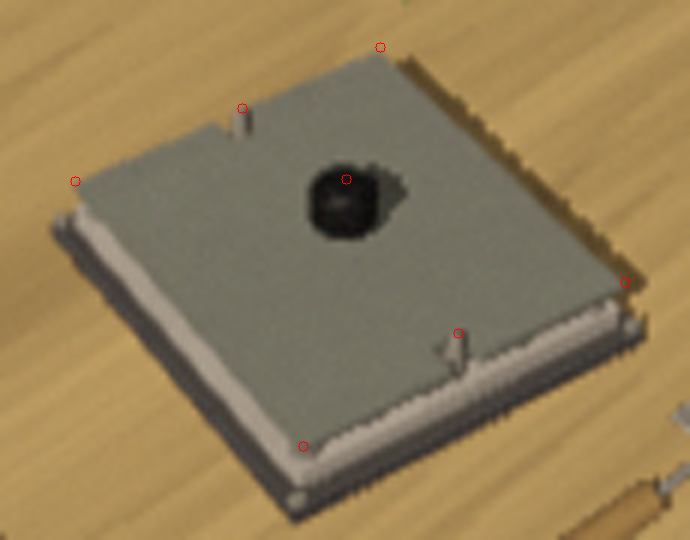

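Run:
```python
from h import *
for i in range(2): locate("cover",COVER,37,[548,16],-.12)
```

```text
cover top [551.2  16.9] -8.8 iou 0.97
cover scene [548.7  13.9] -8.6 iou 0.966
cover both [550.6  15.3] -8.8 0.959
cover top [551.3  16.9] -8.9 iou 0.974
cover scene [548.2  13.7] -9.0 iou 0.966
cover both [550.1  15.2] -9.1 0.957
```

```bash
python3 -m handwheel '[{"slide":[-0.2,0.0,-0.2],"rotation":[0,-0.0239,0],"jaw":1},{"slide":[-0.4,0.0,-0.4],"rotation":[0,-0.0239,0],"jaw":1},{"slide":[-0.8,0.2,-0.9],"rotation":[0,-0.0239,0],"jaw":1},{"slide":[-0.8,0.2,-0.9],"rotation":[0,-0.0239,0],"jaw":1},{"slide":[-0.8,0.2,-0.9],"rotation":[0,-0.0239,0],"jaw":1}]'; python3 -c "
from h import *
go(548,16,120,80)"
```

```text
clock: 3.3
ee_pos: [288.2, 282.6, 195.1]
ee_rot: [-1.286, -1.081, 1.079]
force: [0.6, -0.4, -0.9]
grip_width: 0.998
t 3.3 at [288.2 282.6 195.1] jaw 80.0 w 0.998 F [ 0.6 -0.4 -0.9] q6 0.95
  slide [-0.871   0.3004 -1.2077] rows>= 8.0 rot [0.0001 0.0001 0.0001] rows>= 1.0
```

```bash
python3 -m handwheel '[{"slide":[-0.875,0.25,-0.95],"rotation":[0,0,0],"jaw":1},{"slide":[-0.875,0.25,-0.95],"rotation":[0,0,0],"jaw":1},{"slide":[-0.875,0.25,-0.95],"rotation":[0,0,0],"jaw":1},{"slide":[-0.875,0.25,-0.95],"rotation":[0,0,0],"jaw":1},{"slide":[-0.875,0.25,-0.95],"rotation":[0,0,0],"jaw":1}]'; python3 -c "
from h import *
go(549.8,15.4,120,81)"
```

```text
clock: 3.8
ee_pos: [437.5, 87.1, 147.7]
ee_rot: [-1.287, -1.08, 1.079]
force: [0.7, 1.2, 0.6]
grip_width: 1.004
t 3.8 at [437.5  87.1 147.7] jaw 80.0 w 1.004 F [0.7 1.2 0.6] q6 0.37
  slide [-0.2043  0.1112 -0.492 ] rows>= 3.0 rot [ 0.0002 -0.0028  0.0001] rows>= 1.0
```

```bash
python3 -m handwheel '[{"slide":[-0.204,0.11,-0.492],"rotation":[0,-0.003,0],"jaw":1},{"slide":[-0.204,0.11,-0.492],"rotation":[0,-0.003,0],"jaw":1},{"slide":[-0.204,0.11,-0.492],"rotation":[0,-0.003,0],"jaw":1},{"slide":[-0.204,0.11,-0.492],"rotation":[0,-0.003,0],"jaw":1}]'
python3 - <<'E'
from h import *
go(549.8,15.4,44,81)
for c,b in(("top",(130,270,200,340)),("scene",(150,270,220,360))):
    f,K,T=cam(c); s=f[b[0]:b[1],b[2]:b[3]]
    cv2.imwrite(f"pics/a_{c}.png",cv2.resize(s,None,fx=4,fy=4,interpolation=cv2.INTER_CUBIC))
E
```

```text
clock: 4.2
ee_pos: [551.3, 15.0, 118.3]
ee_rot: [-1.28, -1.09, 1.092]
force: [0.2, -0.2, 0.1]
grip_width: 1.002
t 4.2 at [551.3  15.  118.3] jaw 80.9 w 1.002 F [ 0.2 -0.2  0.1] q6 0.19
  slide [0.0009 0.2971 0.0061] rows>= 2.0 rot [-0.0001 -0.0004 -0.0001] rows>= 1.0
```

View pics/a_scene.png

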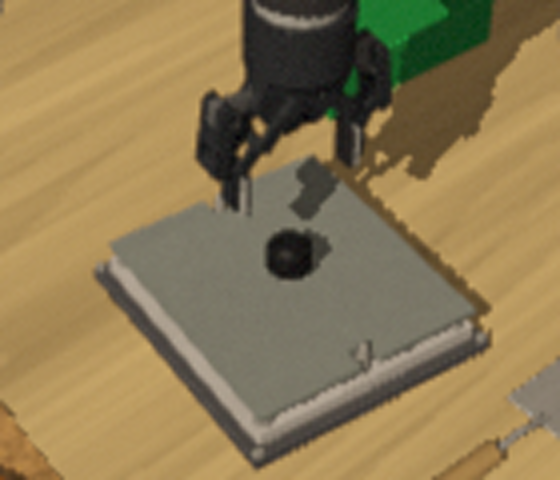

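```bash
python3 -m handwheel '[{"slide":[0,0.12,0],"rotation":[0,0,0],"jaw":1},{"slide":[0,0.22,0.006],"rotation":[0,0,0],"jaw":1},{"slide":[0.001,0.297,0.006],"rotation":[0,0,0],"jaw":1},{"slide":[0.001,0.297,0.006],"rotation":[0,0,0],"jaw":1}]' 100;python3 -c "
from h import *
go(549.8,15.4,44,81)"
```

```text
clock: 4.7
ee_pos: [544.5, 18.8, 44.1]
ee_rot: [-1.275, -1.092, 1.097]
force: [-0.3, 0.1, 0.4]
grip_width: 1.001
t 4.7 at [544.5  18.8  44.1] jaw 81.2 w 1.001 F [-0.3  0.1  0.4] q6 0.19
  slide [-0.0103  0.0001 -0.0232] rows>= 1.0 rot [-0.0007  0.0005 -0.0001] rows>= 1.0
```

```bash
python3 -m handwheel '[{"slide":[0,0,0],"rotation":[0,0,0],"jaw":-0.3},{"slide":[0,0,0],"rotation":[0,0,0],"jaw":-1},{"slide":[0,0,0],"rotation":[0,0,0],"jaw":-1},{"slide":[0,0,0],"rotation":[0,0,0],"jaw":-1},{"slide":[0,0,0],"rotation":[0,0,0],"jaw":-1}]' 100;python3 -c "
from h import *
go(549.8,15.4,44,81)"
```

```text
clock: 5.2
ee_pos: [548.2, 17.4, 47.9]
ee_rot: [-1.282, -1.095, 1.093]
force: [-2.7, -2.1, 9.7]
grip_width: 0.37
t 5.2 at [548.2  17.4  47.9] jaw 81.1 w 0.37 F [-2.7 -2.1  9.7] q6 0.19
  slide [-0.0069  0.0156 -0.0075] rows>= 1.0 rot [ 0.0004  0.0002 -0.0001] rows>= 1.0
```

```bash
python3 -m handwheel '[{"slide":[0,0,0],"rotation":[0,0,0],"jaw":-1},{"slide":[0,0,0],"rotation":[0,0,0],"jaw":-1},{"slide":[0,0,0],"rotation":[0,0,0],"jaw":-1}]';python3 - <<'E'
from h import *
go(549.8,15.4,44,81)
for c,b in(("top",(130,270,200,340)),("scene",(150,270,220,360))):
    f,K,T=cam(c); s=f[b[0]:b[1],b[2]:b[3]]
    cv2.imwrite(f"pics/b_{c}.png",cv2.resize(s,None,fx=4,fy=4,interpolation=cv2.INTER_CUBIC))
E
```

```text
clock: 5.5
ee_pos: [548.2, 17.4, 47.9]
ee_rot: [-1.281, -1.095, 1.093]
force: [-2.4, -1.7, 8.9]
grip_width: 0.364
t 5.5 at [548.2  17.4  47.9] jaw 81.1 w 0.364 F [-2.4 -1.7  8.9] q6 0.19
  slide [-0.0069  0.0156 -0.0075] rows>= 1.0 rot [ 0.0004  0.0001 -0.0001] rows>= 1.0
```

View pics/b_scene.png

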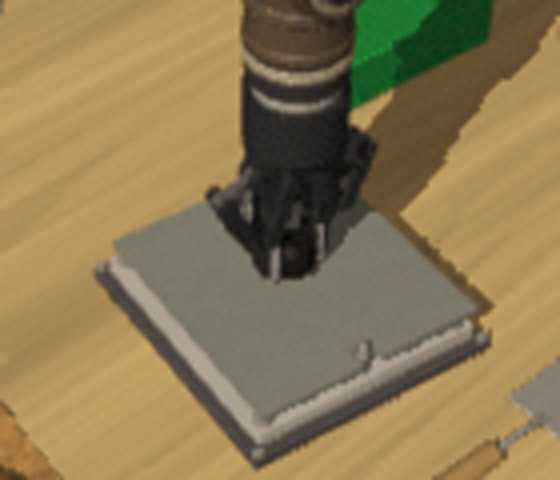

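```bash
python3 -m handwheel '[{"slide":[0,-0.03,0],"rotation":[0,0,0],"jaw":-1},{"slide":[0,-0.08,0],"rotation":[0,0,0],"jaw":-1},{"slide":[0,-0.14,0],"rotation":[0,0,0],"jaw":-1},{"slide":[0,-0.2,0],"rotation":[0,0,0],"jaw":-1},{"slide":[0,-0.24,0],"rotation":[0,0,0],"jaw":-1}]' 110;python3 - <<'E'
from h import *
for c in ("top","scene"):
    f,K,T=cam(c); 
    cv2.imwrite(f"pics/c_{c}.png",f[100:330,100:450])
go(575,278,105,81)
E
```

```text
clock: 6.1
ee_pos: [547.5, 18.0, 107.2]
ee_rot: [-1.279, -1.094, 1.093]
force: [0.4, 0.7, -7.4]
grip_width: 0.361
t 6.2 at [548.2  18.  107.6] jaw 81.1 w 0.36 F [ 0.5 -0.3 -6.1] q6 0.19
  slide [1.0441 0.0106 0.0556] rows>= 6.0 rot [0.0004 0.0002 0.0001] rows>= 1.0
```

View pics/c_scene.png

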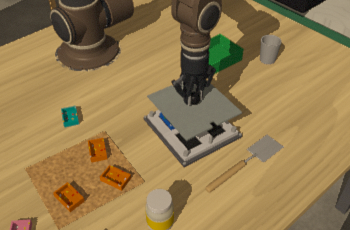

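```bash
python3 -m handwheel '[{"slide":[0.05,0,0],"rotation":[0,0,0],"jaw":-1},{"slide":[0.15,0,0.01],"rotation":[0,0,0],"jaw":-1},{"slide":[0.27,0,0.02],"rotation":[0,0,0],"jaw":-1},{"slide":[0.40,0,0.02],"rotation":[0,0,0],"jaw":-1},{"slide":[0.53,0,0.03],"rotation":[0,0,0],"jaw":-1}]' 110
python3 -m handwheel '[{"slide":[0.13,0,0],"rotation":[0,0,0],"jaw":-1},{"slide":[0.26,0,0.01],"rotation":[0,0,0],"jaw":-1},{"slide":[0.38,0,0.02],"rotation":[0,0,0],"jaw":-1},{"slide":[0.47,0,0.02],"rotation":[0,0,0],"jaw":-1},{"slide":[0.51,0,0.03],"rotation":[0,0,0],"jaw":-1}]'
python3 - <<'E'
from h import *
for c in ("top","scene"):
    f,K,T=cam(c); 
    cv2.imwrite(f"pics/d_{c}.png",f[100:330,100:450])
go(575,278,13,81)
E
```

```text
clock: 6.7
ee_pos: [560.1, 151.6, 104.8]
ee_rot: [-1.278, -1.092, 1.094]
force: [1.4, -0.4, -7.4]
grip_width: 0.363
clock: 7.2
ee_pos: [572.3, 279.7, 104.4]
ee_rot: [-1.277, -1.094, 1.096]
force: [0.2, -0.2, -6.6]
grip_width: 0.361
t 7.3 at [572.  278.6 104.6] jaw 81.2 w 0.36 F [-0.3 -0.1 -5.9] q6 0.61
  slide [-1.000e-04  3.666e-01 -1.310e-02] rows>= 2.0 rot [-0.0003  0.0006 -0.0001] rows>= 1.0
```

View pics/d_scene.png

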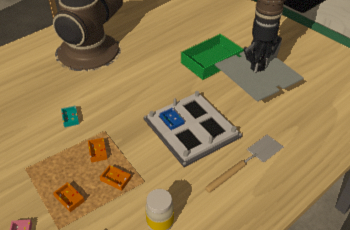

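View pics/d_top.png

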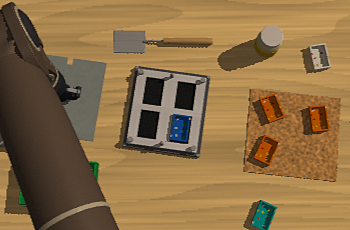

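```bash
python3 -m handwheel '[{"slide":[0,0.08,0],"rotation":[0,0,0],"jaw":-1},{"slide":[0,0.17,0],"rotation":[0,0,0],"jaw":-1},{"slide":[0,0.26,0],"rotation":[0,0,0],"jaw":-1},{"slide":[0,0.32,0],"rotation":[0,0,0],"jaw":-1},{"slide":[0,0.34,0],"rotation":[0,0,0],"jaw":-1}]' 
python3 -m handwheel '[{"slide":[0,0,0],"rotation":[0,0,0],"jaw":-1},{"slide":[0,0.012,0],"rotation":[0,0,0],"jaw":-1},{"slide":[0,0.02,0],"rotation":[0,0,0],"jaw":-1},{"slide":[0,0.026,0],"rotation":[0,0,0],"jaw":-1},{"slide":[0,0.026,0],"rotation":[0,0,0],"jaw":-1}]'
```

```text
clock: 7.8
ee_pos: [571.2, 275.1, 18.5]
ee_rot: [-1.279, -1.089, 1.096]
force: [-1.5, -0.2, -6.6]
grip_width: 0.36
clock: 8.3
ee_pos: [573.0, 277.1, 14.7]
ee_rot: [-1.279, -1.094, 1.093]
force: [0.1, 0.1, -6.7]
grip_width: 0.36
```

```bash
python3 -m handwheel '[{"slide":[0,0.008,0],"rotation":[0,0,0],"jaw":-1},{"slide":[0,0.012,0],"rotation":[0,0,0],"jaw":-1},{"slide":[0,0.014,0],"rotation":[0,0,0],"jaw":-1},{"slide":[0,0.014,0],"rotation":[0,0,0],"jaw":-1}]'
```

```text
clock: 8.7
ee_pos: [572.9, 277.1, 11.1]
ee_rot: [-1.279, -1.094, 1.094]
force: [-0.9, 0.3, -5.2]
grip_width: 0.356
```

```bash
python3 -m handwheel '[{"slide":[0,0.004,0],"rotation":[0,0,0],"jaw":-1},{"slide":[0,0.006,0],"rotation":[0,0,0],"jaw":-1},{"slide":[0,0.006,0],"rotation":[0,0,0],"jaw":-1}]'
```

```text
clock: 9.0
ee_pos: [573.0, 277.2, 11.0]
ee_rot: [-1.279, -1.095, 1.093]
force: [-4.0, -1.6, 4.6]
grip_width: 0.362
```

```bash
python3 -m handwheel '[{"slide":[0,-0.006,0],"rotation":[0,0,0],"jaw":-0.2},{"slide":[0,-0.006,0],"rotation":[0,0,0],"jaw":0.2},{"slide":[0,-0.006,0],"rotation":[0,0,0],"jaw":0.6},{"slide":[0,-0.006,0],"rotation":[0,0,0],"jaw":0.9},{"slide":[0,-0.01,0],"rotation":[0,0,0],"jaw":0.9}]' 
python3 -m handwheel '[{"slide":[0,-0.15,0],"rotation":[0,0,0],"jaw":0.9},{"slide":[0,-0.35,0],"rotation":[0,0,0],"jaw":0.9},{"slide":[-0.1,-0.5,-0.1],"rotation":[0,0,0],"jaw":0.9},{"slide":[-0.3,-0.5,-0.3],"rotation":[0,0,0],"jaw":0.9},{"slide":[-0.3,-0.5,-0.3],"rotation":[0,0,0],"jaw":0.9}]'
python3 - <<'E'
from h import *
go(505,-25,80,81)
for c in ("top","scene"):
    f,K,T=cam(c); 
    cv2.imwrite(f"pics/e_{c}.png",f)
E
```

```text
clock: 9.5
ee_pos: [573.0, 277.1, 11.9]
ee_rot: [-1.279, -1.094, 1.094]
force: [0.4, 0.2, 0.2]
grip_width: 0.948
clock: 10.0
ee_pos: [638.1, 189.2, 139.2]
ee_rot: [-1.282, -1.096, 1.09]
force: [0.1, -0.4, -0.5]
grip_width: 0.953
t 10.0 at [638.1 189.2 139.2] jaw 81.0 w 0.953 F [ 0.1 -0.4 -0.5] q6 0.45
  slide [-0.9298  0.2342  0.3923] rows>= 6.0 rot [ 0.0007 -0.0001  0.0002] rows>= 1.0
```

View pics/e_top.png

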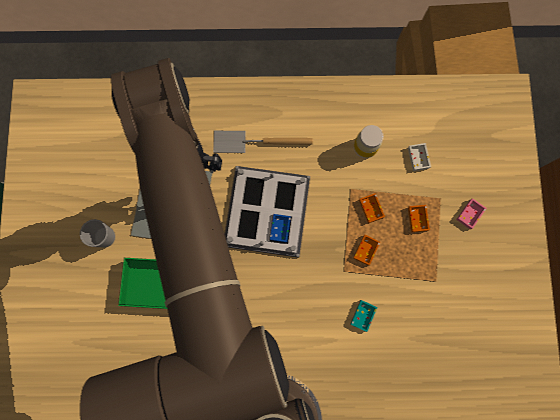

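View pics/e_scene.png

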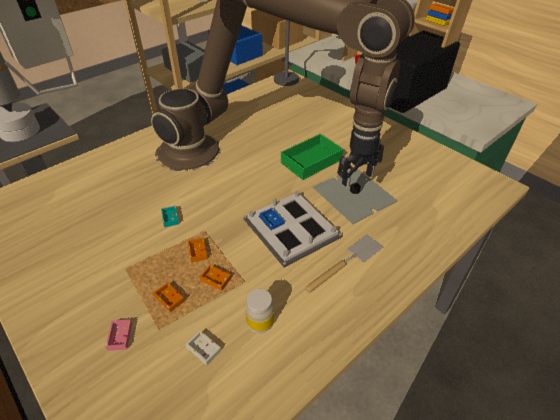

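```bash
cat >> h.py <<'E'
def cyl(x,y,r,z0,z1): return np.array([[x+r*np.cos(a),y+r*np.sin(a),z] for a in _a for z in(z0,z1)])
JIG=[box(228,210,12),box(208,190,12,12),cyl(94,0,4,24,52),cyl(-94,0,4,24,52)]+[cyl(sx*94,sy*85,7,24,37) for sx in(1,-1) for sy in (1,-1)]
E
python3 - <<'E'
from h import *
for i in range(2):
  locate("jig",JIG,0,[551,17],-.155)
locate("cooled1",DISH,17,[498,-19],-.155)
locate("cooled1",DISH,17,[498,-19],-.155)
E
```

```text
jig top [551.  17.] -8.3 iou 0.881
jig scene [548.1  13.4] -8.3 iou 0.897
jig both [549.   15.1] -8.4 0.882
jig top [551.3  16.8] -8.8 iou 0.906
jig scene [547.5  14. ] -7.9 iou 0.873
jig both [550.3  15.8] -8.6 0.881
cooled1 top [500.2 -18.6] -9.3 iou 0.945
cooled1 scene [496.8 -21.4] -6.3 iou 0.892
cooled1 both [499.8 -20. ] -7.3 0.883
cooled1 top [500.1 -18.7] -9.3 iou 0.935
cooled1 scene [493.3 -20.8] -9.8 iou 0.875
cooled1 both [499.  -19.4] -8.5 0.872
```

Run:
```python
from h import *
def rect(cx,cy,L,W,z): return np.array([[cx-L/2,cy-W/2,z],[cx+L/2,cy-W/2,z],[cx+L/2,cy+W/2,z],[cx-L/2,cy+W/2,z]])
f,K,T=cam("top"); b=(158,268,215,320); S=7
s=cv2.resize(f[b[0]:b[1],b[2]:b[3]],None,fx=S,fy=S,interpolation=cv2.INTER_CUBIC)
J=(551.2,16.9,np.radians(-8.8))
for P in [rect(sx*46,sy*44,76,52,24) for sx in(1,-1) for sy in(1,-1)]+[rect(0,0,208,190,24),rect(0,0,228,210,12)]+[np.array([[x,0,53],[x,0,24]]) for x in(94,-94)]:
    q=(proj(place(P,*J),K,T)+.5-[b[2],b[0]])*S
    cv2.polylines(s,[np.round(q*16).astype(int)],True,(0,0,255),1,cv2.LINE_AA,4)
print(s.shape); cv2.imwrite("pics/f.png",s[:, :])
```

```text
(770, 735, 3)
```

View pics/f.png

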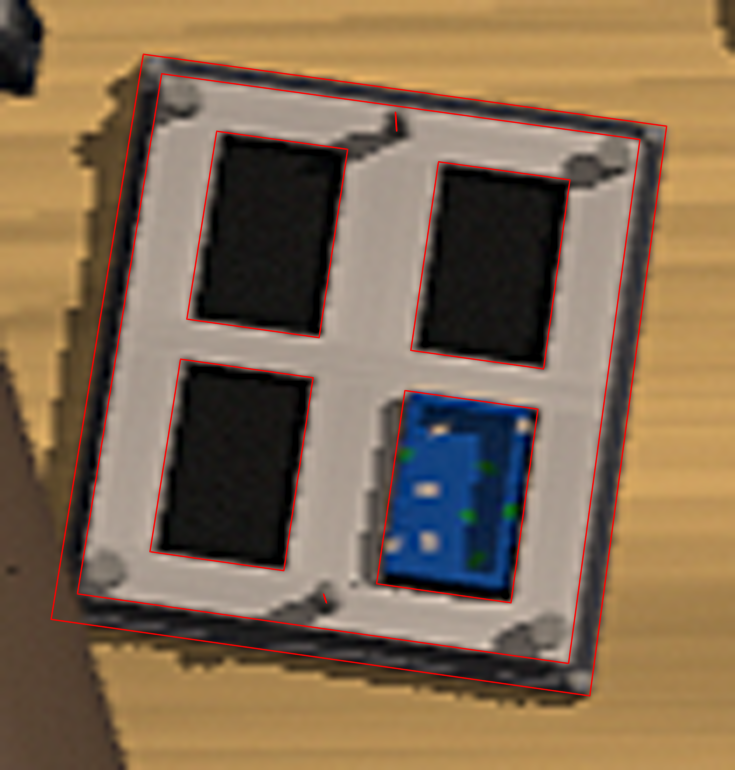

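```bash
python3 -m handwheel '[{"slide":[-0.2,0,0.1],"rotation":[0,0,0],"jaw":0.9},{"slide":[-0.4,0.0,0.2],"rotation":[0,0,0],"jaw":0.9},{"slide":[-0.6,0.1,0.3],"rotation":[0,0,0],"jaw":0.9},{"slide":[-0.8,0.2,0.4],"rotation":[0,0,0],"jaw":0.9},{"slide":[-0.9,0.2,0.4],"rotation":[0,0,0],"jaw":0.9}]' 40
python3 -m handwheel '[{"slide":[0,0,0],"rotation":[0,0,0],"jaw":0.9},{"slide":[0,0,0],"rotation":[0,0,0],"jaw":0.9}]'
python3 - <<'E'
from h import *
go(500.1,-18.7,40,81)
E
```

```text
clock: 11.45
ee_pos: [501.6, -11.1, 87.3]
ee_rot: [-1.278, -1.094, 1.095]
force: [0.9, -1.3, 0.1]
grip_width: 0.948
clock: 11.65
ee_pos: [503.6, -11.2, 88.5]
ee_rot: [-1.28, -1.092, 1.091]
force: [0.4, 0.3, -0.4]
grip_width: 0.95
t 11.7 at [503.6 -11.2  88.5] jaw 80.9 w 0.95 F [ 0.4  0.3 -0.4] q6 0.14
  slide [-0.032   0.1941  0.0092] rows>= 1.0 rot [ 0.0001 -0.0002  0.0001] rows>= 1.0
```

```bash
python3 -m handwheel '[{"slide":[-0.032,0.1,0.009],"rotation":[0,0,0],"jaw":0.9},{"slide":[-0.032,0.18,0.009],"rotation":[0,0,0],"jaw":0.9},{"slide":[-0.032,0.22,0.009],"rotation":[0,0,0],"jaw":0.9},{"slide":[-0.032,0.22,0.009],"rotation":[0,0,0],"jaw":0.9},{"slide":[-0.032,0.22,0.009],"rotation":[0,0,0],"jaw":0.9}]' 40
python3 - <<'E'
from h import *
go(500.1,-18.7,22,81)
for c,b in(("top",(158,268,215,320)),("scene",(170,270,220,350))):
    f,K,T=cam(c); s=f[b[0]:b[1],b[2]:b[3]]
    cv2.imwrite(f"pics/g_{c}.png",cv2.resize(s,None,fx=5,fy=5,interpolation=cv2.INTER_CUBIC))
E
```

```text
clock: 12.15
ee_pos: [501.3, -17.2, 34.0]
ee_rot: [-1.279, -1.095, 1.094]
force: [0.3, -0.7, 0.4]
grip_width: 0.953
t 12.2 at [501.3 -17.2  34. ] jaw 81.1 w 0.953 F [ 0.3 -0.7  0.4] q6 0.12
  slide [-0.0068  0.048   0.0038] rows>= 1.0 rot [0.0001 0.0004 0.    ] rows>= 1.0
```

View pics/g_scene.png

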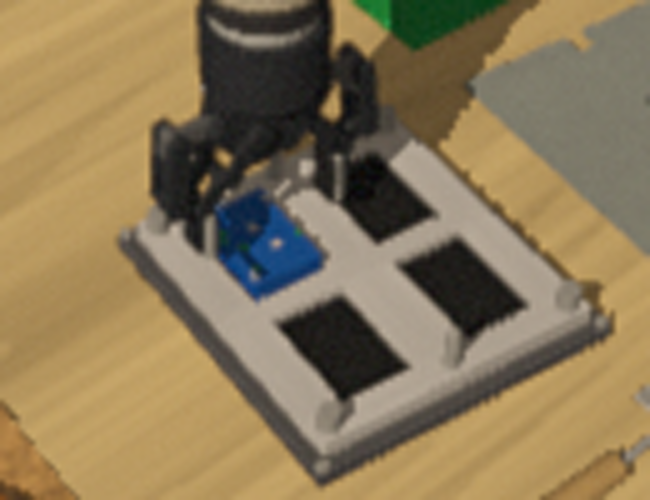

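View pics/g_top.png

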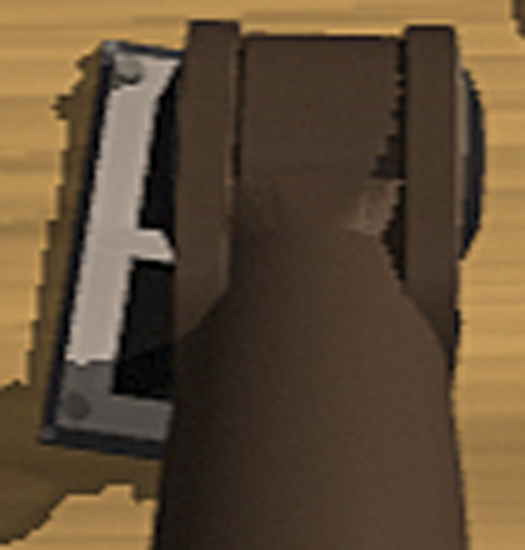

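```bash
python3 -m handwheel '[{"slide":[-0.006,0.03,0.004],"rotation":[0,0,0],"jaw":0.9},{"slide":[-0.006,0.05,0.004],"rotation":[0,0,0],"jaw":0.9},{"slide":[-0.006,0.05,0.004],"rotation":[0,0,0],"jaw":0.9}]' 40
python3 -m handwheel '[{"slide":[0,0,0],"rotation":[0,0,0],"jaw":0.4},{"slide":[0,0,0],"rotation":[0,0,0],"jaw":0},{"slide":[0,0,0],"rotation":[0,0,0],"jaw":-0.4},{"slide":[0,0,0],"rotation":[0,0,0],"jaw":-0.4},{"slide":[0,0,0],"rotation":[0,0,0],"jaw":-0.4}]' 40
python3 - <<'E'
from h import *
go(500.1,-18.7,22,81)
E
```

```text
clock: 12.55
ee_pos: [498.5, -19.2, 20.0]
ee_rot: [-1.278, -1.093, 1.094]
force: [-0.7, 0.4, -0.6]
grip_width: 0.948
clock: 13.05
ee_pos: [499.9, -19.3, 21.9]
ee_rot: [-1.28, -1.095, 1.093]
force: [-2.1, -0.2, 6.6]
grip_width: 0.524
t 13.1 at [499.9 -19.3  21.9] jaw 81.1 w 0.524 F [-2.1 -0.2  6.6] q6 0.12
  slide [ 0.0024 -0.0005 -0.0004] rows>= 1.0 rot [0.0003 0.0002 0.    ] rows>= 1.0
```

```bash
python3 -m handwheel '[{"slide":[0,-0.02,0],"rotation":[0,0,0],"jaw":-0.4},{"slide":[0,-0.12,0],"rotation":[0,0,0],"jaw":-0.4},{"slide":[0,-0.25,0],"rotation":[0,0,0],"jaw":-0.4},{"slide":[0,-0.38,0],"rotation":[0,0,0],"jaw":-0.4},{"slide":[0,-0.42,0],"rotation":[0,0,0],"jaw":-0.4}]' 40
python3 - <<'E'
from h import *
go(355,301,90,84)
for c,b in(("scene",(150,270,220,350)),):
    f,K,T=cam(c); s=f[b[0]:b[1],b[2]:b[3]]
    cv2.imwrite(f"pics/i_{c}.png",cv2.resize(s,None,fx=5,fy=5,interpolation=cv2.INTER_CUBIC))
E
```

```text
clock: 13.55
ee_pos: [500.9, -19.2, 129.5]
ee_rot: [-1.282, -1.097, 1.091]
force: [0.8, 0.4, -0.8]
grip_width: 0.523
t 13.6 at [500.9 -19.2 129.5] jaw 81.1 w 0.523 F [ 0.8  0.4 -0.8] q6 0.12
  slide [1.1746 0.1547 0.7761] rows>= 8.0 rot [ 0.0008 -0.0081  0.0001] rows>= 1.0
```

View pics/i_scene.png

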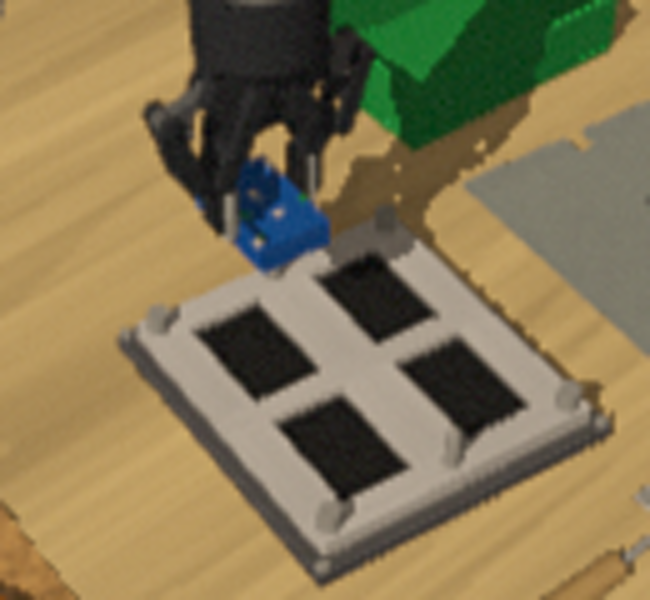

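```bash
python3 -m handwheel '[{"slide":[0.12,0,0.08],"rotation":[0,-0.008,0],"jaw":-0.4},{"slide":[0.28,0,0.19],"rotation":[0,-0.008,0],"jaw":-0.4},{"slide":[0.44,0,0.3],"rotation":[0,-0.008,0],"jaw":-0.4},{"slide":[0.6,0,0.4],"rotation":[0,-0.008,0],"jaw":-0.4},{"slide":[0.76,0,0.5],"rotation":[0,-0.008,0],"jaw":-0.4}]' 50
python3 -m handwheel '[{"slide":[0.15,0,0.1],"rotation":[0,0,0],"jaw":-0.4},{"slide":[0.28,0,0.19],"rotation":[0,0,0],"jaw":-0.4},{"slide":[0.38,0,0.25],"rotation":[0,0,0],"jaw":-0.4},{"slide":[0.42,0,0.27],"rotation":[0,0,0],"jaw":-0.4},{"slide":[0.42,0,0.27],"rotation":[0,0,0],"jaw":-0.4}]'
python3 - <<'E'
from h import *
go(355,301,9,84)
E
```

```text
clock: 14.1
ee_pos: [403.6, 189.1, 124.6]
ee_rot: [-1.257, -1.129, 1.132]
force: [0.8, -0.5, -0.4]
grip_width: 0.522
clock: 14.6
ee_pos: [348.4, 300.0, 124.8]
ee_rot: [-1.256, -1.132, 1.134]
force: [0.6, -0.1, -0.3]
grip_width: 0.522
t 14.6 at [348.4 300.  124.8] jaw 84.1 w 0.522 F [ 0.6 -0.1 -0.3] q6 0.81
  slide [ 0.0071  0.4631 -0.0262] rows>= 3.0 rot [-0.0001  0.0003 -0.0002] rows>= 1.0
```

```bash
python3 -m handwheel '[{"slide":[0.007,0.1,-0.026],"rotation":[0,0,0],"jaw":-0.4},{"slide":[0.007,0.22,-0.026],"rotation":[0,0,0],"jaw":-0.4},{"slide":[0.007,0.33,-0.026],"rotation":[0,0,0],"jaw":-0.4},{"slide":[0.007,0.42,-0.026],"rotation":[0,0,0],"jaw":-0.4},{"slide":[0.007,0.42,-0.026],"rotation":[0,0,0],"jaw":-0.4}]' 
python3 -m handwheel '[{"slide":[0,0,0],"rotation":[0,0,0],"jaw":-0.4},{"slide":[0,0,0],"rotation":[0,0,0],"jaw":-0.4}]'
python3 - <<'E'
from h import *
go(355,301,10,84)
E
```

```text
clock: 15.1
ee_pos: [354.4, 297.4, 17.6]
ee_rot: [-1.258, -1.124, 1.135]
force: [0.1, -0.4, -0.5]
grip_width: 0.523
clock: 15.3
ee_pos: [356.9, 300.6, 22.1]
ee_rot: [-1.258, -1.132, 1.129]
force: [-0.7, -0.3, 0.1]
grip_width: 0.519
t 15.3 at [356.9 300.6  22.1] jaw 83.9 w 0.519 F [-0.7 -0.3  0.1] q6 0.81
  slide [0.0009 0.0482 0.0077] rows>= 1.0 rot [ 0.0002 -0.0003  0.0002] rows>= 1.0
```

```bash
python3 -m handwheel '[{"slide":[0,0.03,0],"rotation":[0,0,0],"jaw":-0.4},{"slide":[0,0.05,0],"rotation":[0,0,0],"jaw":-0.4},{"slide":[0,0.05,0],"rotation":[0,0,0],"jaw":-0.4},{"slide":[0,0.05,0],"rotation":[0,0,0],"jaw":-0.4}]' 
python3 -m handwheel '[{"slide":[0,0,0],"rotation":[0,0,0],"jaw":0.2},{"slide":[0,0,0],"rotation":[0,0,0],"jaw":0.5},{"slide":[0,0,0],"rotation":[0,0,0],"jaw":0.8},{"slide":[0,-0.1,0],"rotation":[0,0,0],"jaw":0.8},{"slide":[0,-0.3,0],"rotation":[0,0,0],"jaw":0.8}]' 
python3 -m handwheel '[{"slide":[0,-0.2,0],"rotation":[0,0,0],"jaw":0.9},{"slide":[-0.2,-0.2,-0.1],"rotation":[0,0,0],"jaw":0.9},{"slide":[-0.4,-0.2,-0.1],"rotation":[0,0,0],"jaw":0.9},{"slide":[-0.6,-0.2,-0.1],"rotation":[0,0,0],"jaw":0.9},{"slide":[-0.8,-0.2,-0.1],"rotation":[0,0,0],"jaw":0.9}]'
python3 - <<'E'
from h import *
for c in("top","scene"):
    f,K,T=cam(c); cv2.imwrite(f"pics/j_{c}.png",f)
go(438,-253,100,63)
E
```

```text
clock: 15.7
ee_pos: [356.3, 300.9, 8.9]
ee_rot: [-1.258, -1.133, 1.13]
force: [0.3, -1.0, 4.5]
grip_width: 0.52
clock: 16.2
ee_pos: [353.4, 298.6, 80.6]
ee_rot: [-1.257, -1.124, 1.138]
force: [0.5, 0.7, 0.4]
grip_width: 0.9
clock: 16.7
ee_pos: [359.7, 102.8, 133.2]
ee_rot: [-1.257, -1.132, 1.132]
force: [1.3, -0.8, -0.3]
grip_width: 0.951
t 16.8 at [359.   99.7 133.2] jaw 83.5 w 0.949 F [ 0.3  0.6 -0.5] q6 0.39
  slide [-1.3659  0.1348 -0.4735] rows>= 8.0 rot [-0.      0.057  -0.0003] rows>= 3.0
```

View pics/j_scene.png

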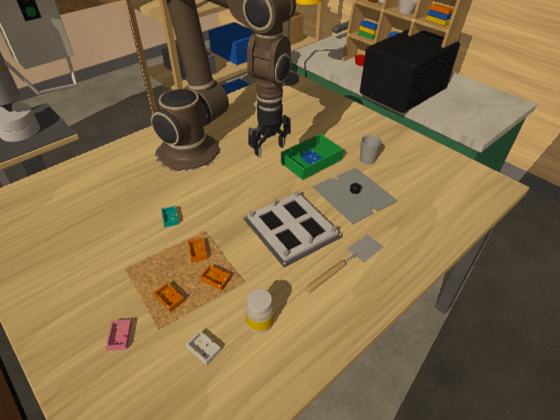

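View pics/j_top.png

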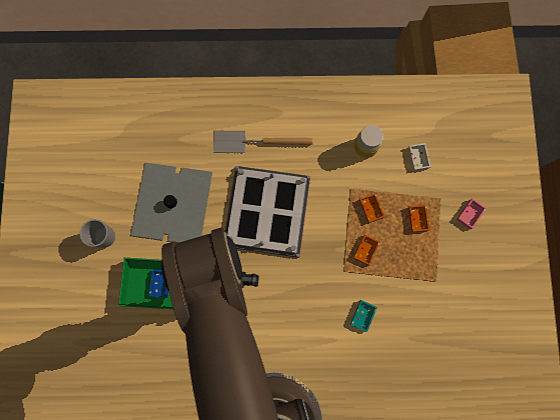

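```bash
python3 -m handwheel '[{"slide":[-0.17,0,-0.05],"rotation":[0,0.02,0],"jaw":0.9},{"slide":[-0.36,0,-0.12],"rotation":[0,0.04,0],"jaw":0.9},{"slide":[-0.55,0,-0.18],"rotation":[0,0.054,0],"jaw":0.9},{"slide":[-0.74,0.05,-0.25],"rotation":[0,0.054,0],"jaw":0.9},{"slide":[-0.93,0.1,-0.32],"rotation":[0,0.054,0],"jaw":0.9}]'
python3 - <<'E'
from h import *
locate("fresh1",DISH,3,[440,-252],-.44,cams=("top",))
go(440.2,-251.7,60,64.3)
E
```

```text
clock: 17.3
ee_pos: [415.0, -132.6, 109.5]
ee_rot: [-1.388, -0.877, 0.875]
force: [1.2, 1.9, 0.0]
grip_width: 0.953
none topTraceback (most recent call last):
  File "<stdin>", line 2, in <module>
  File "h.py", line 53, in locate
    p,i=fit(parts,z,obs,[*w,yaw]); print(n,"both",p[:2].round(1),np.degrees(p[2]).round(1),i.round(3)); return p
        ~~~^^^^^^^^^^^^^^^^^^^^^^
  File "h.py", line 31, in fit
    s=minimize(f,x0,method="Nelder-Mead",options=dict(initial_simplex=np.vstack([x0,x0+[8,0,0],x0+[0,8,0],x0+[0,0,.15]]),xatol=.05,fatol=1e-4,maxiter=150))
    res = _minimize_neldermead(fun, x0, args, callback, bounds=bounds,
                               **options)
    fsim[k] = func(sim[k])
              ~~~~^^^^^^^^
    fx = function(np.copy(x), *(wrapper_args + args))
  File "h.py", line 29, in f
    return e/len(obs)
           ~^~~~~~~~~
ZeroDivisionError: division by zero
```

Run:
```python
from h import *
locate("fresh1",DISH,3,[437,-255],-.44,cams=("scene",))
go(440.2,-251.7,60,64.3)
for c in("top","scene"):
    f,K,T=cam(c); cv2.imwrite(f"pics/k_{c}.png",f[180:330,100:460])
```

```text
fresh1 scene [ 436.6 -255.7] -25.7 iou 0.872
fresh1 both [ 436.6 -255.7] -25.7 0.872
t 17.5 at [ 413.9 -131.3  108.7] jaw 64.4 w 0.952 F [-0.1  0.2  0.5] q6 0.14
  slide [-0.3887  0.1943 -0.3033] rows>= 3.0 rot [-0.0003  0.0002  0.    ] rows>= 1.0
```

View pics/k_scene.png

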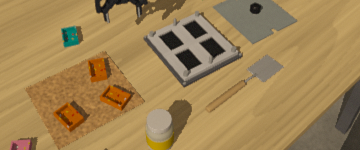

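Unmoved. Go over it, then down.

```bash
python3 -m handwheel '[{"slide":[-0.15,0,-0.12],"rotation":[0,0,0],"jaw":0.9},{"slide":[-0.3,0.05,-0.24],"rotation":[0,0,0],"jaw":0.9},{"slide":[-0.389,0.15,-0.303],"rotation":[0,0,0],"jaw":0.9},{"slide":[-0.389,0.2,-0.303],"rotation":[0,0,0],"jaw":0.9},{"slide":[-0.389,0.2,-0.303],"rotation":[0,0,0],"jaw":0.9}]' 40
python3 -m handwheel '[{"slide":[0,0,0],"rotation":[0,0,0],"jaw":0.9},{"slide":[0,0,0],"rotation":[0,0,0],"jaw":0.9}]'
python3 - <<'E'
from h import *
go(440.2,-251.7,8,64.3)
for c in("top","scene"):
    f,K,T=cam(c); cv2.imwrite(f"pics/l_{c}.png",cv2.resize(f[200:330,100:300],None,fx=3,fy=3))
E
```

```text
clock: 18.1
ee_pos: [439.7, -249.3, 57.8]
ee_rot: [-1.383, -0.875, 0.877]
force: [-0.4, -0.1, 0.4]
grip_width: 0.953
clock: 18.3
ee_pos: [441.3, -250.1, 60.7]
ee_rot: [-1.388, -0.878, 0.877]
force: [0.3, 0.3, -0.3]
grip_width: 0.948
t 18.3 at [ 441.3 -250.1   60.7] jaw 64.6 w 0.948 F [ 0.3  0.3 -0.3] q6 -0.07
  slide [-0.0077  0.2107  0.0016] rows>= 2.0 rot [0.0002 0.0009 0.    ] rows>= 1.0
```

View pics/l_scene.png

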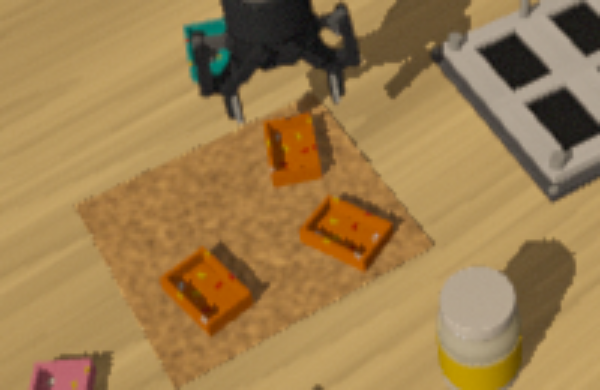

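```bash
python3 -m handwheel '[{"slide":[-0.008,0.08,0.002],"rotation":[0,0,0],"jaw":0.9},{"slide":[-0.008,0.16,0.002],"rotation":[0,0,0],"jaw":0.9},{"slide":[-0.008,0.21,0.002],"rotation":[0,0,0],"jaw":0.9},{"slide":[-0.008,0.21,0.002],"rotation":[0,0,0],"jaw":0.9},{"slide":[-0.008,0.21,0.002],"rotation":[0,0,0],"jaw":0.9}]' 
python3 -m handwheel '[{"slide":[0,0,0],"rotation":[0,0,0],"jaw":0.4},{"slide":[0,0,0],"rotation":[0,0,0],"jaw":0},{"slide":[0,0,0],"rotation":[0,0,0],"jaw":-0.4},{"slide":[0,0,0],"rotation":[0,0,0],"jaw":-0.4},{"slide":[0,0,0],"rotation":[0,0,0],"jaw":-0.4}]' 40
python3 - <<'E'
from h import *
go(440.2,-251.7,8,64.3)
for c in("top","scene"):
    f,K,T=cam(c); cv2.imwrite(f"pics/m_{c}.png",cv2.resize(f[200:330,100:300],None,fx=3,fy=3))
E
```

```text
clock: 18.9
ee_pos: [439.6, -252.8, 7.5]
ee_rot: [-1.388, -0.876, 0.876]
force: [0.8, -0.5, 0.4]
grip_width: 0.944
clock: 19.4
ee_pos: [440.0, -253.2, 7.9]
ee_rot: [-1.389, -0.877, 0.875]
force: [-0.6, 0.8, 5.5]
grip_width: 0.528
t 19.4 at [ 440.  -253.2    7.9] jaw 64.5 w 0.528 F [-0.6  0.8  5.5] q6 -0.08
  slide [ 0.0058 -0.0004  0.0019] rows>= 1.0 rot [ 0.0003  0.0006 -0.    ] rows>= 1.0
```

View pics/m_scene.png

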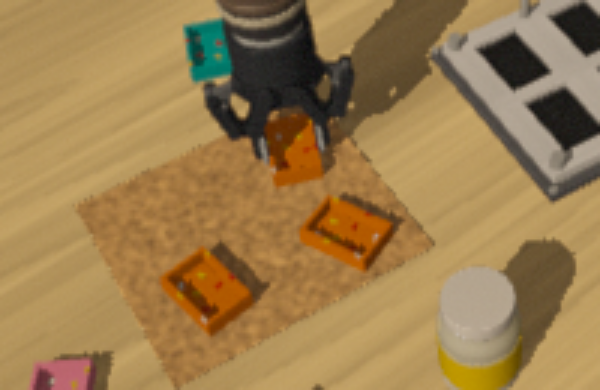

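```bash
cat >> h.py <<'E'
J=(551.2,16.7,np.radians(-8.8))
PK={1:(-46,-44),2:(-46,44),3:(46,-44),4:(46,44)}
def pocket(i): 
    return place(np.array([[*PK[i],17.]]),*J)[0]
E
python3 -m handwheel '[{"slide":[0,-0.02,0],"rotation":[0,0,0],"jaw":-0.4},{"slide":[0,-0.12,0],"rotation":[0,0,0],"jaw":-0.4},{"slide":[0,-0.25,0],"rotation":[0,0,0],"jaw":-0.4},{"slide":[0,-0.36,0],"rotation":[0,0,0],"jaw":-0.4},{"slide":[0,-0.38,0],"rotation":[0,0,0],"jaw":-0.4}]' 50
python3 - <<'E'
from h import *
print([pocket(i).round(1) for i in PK])
p=pocket(1); go(p[0],p[1],85,81.2)
E
```

```text
clock: 20.0
ee_pos: [440.8, -253.7, 105.4]
ee_rot: [-1.392, -0.878, 0.874]
force: [0.5, -1.0, -0.4]
grip_width: 0.522
[array([499. , -19.7,  17. ]), array([512.5,  67.2,  17. ]), array([589.9, -33.8,  17. ]), array([603.4,  53.1,  17. ])]
t 20.0 at [ 440.8 -253.7  105.4] jaw 64.5 w 0.522 F [ 0.5 -1.  -0.4] q6 -0.08
  slide [0.945  0.0803 0.1931] rows>= 5.0 rot [ 0.0008 -0.0464 -0.0002] rows>= 2.0
```

```bash
python3 -m handwheel '[{"slide":[0.12,0,0.025],"rotation":[0,-0.015,0],"jaw":-0.4},{"slide":[0.27,0,0.055],"rotation":[0,-0.03,0],"jaw":-0.4},{"slide":[0.43,0,0.09],"rotation":[0,-0.046,0],"jaw":-0.4},{"slide":[0.6,0,0.12],"rotation":[0,-0.046,0],"jaw":-0.4},{"slide":[0.75,0,0.15],"rotation":[0,-0.046,0],"jaw":-0.4}]' 50
python3 -m handwheel '[{"slide":[0.09,0,0.005],"rotation":[0,0,0],"jaw":-0.4},{"slide":[0.15,0,0.01],"rotation":[0,0,0],"jaw":-0.4},{"slide":[0.18,0,0.01],"rotation":[0,0,0],"jaw":-0.4},{"slide":[0.18,0,0.01],"rotation":[0,0,0],"jaw":-0.4},{"slide":[0.18,0,0.01],"rotation":[0,0,0],"jaw":-0.4}]'
python3 - <<'E'
from h import *
p=pocket(1); go(p[0]+.5,p[1],55,81.2)
E
```

```text
clock: 20.5
ee_pos: [485.9, -65.7, 101.2]
ee_rot: [-1.278, -1.093, 1.094]
force: [0.4, -0.2, -0.2]
grip_width: 0.527
clock: 21.0
ee_pos: [490.5, -23.1, 101.6]
ee_rot: [-1.279, -1.093, 1.094]
force: [0.6, -0.4, -0.2]
grip_width: 0.523
t 21.0 at [490.5 -23.1 101.6] jaw 81.1 w 0.523 F [ 0.6 -0.4 -0.2] q6 0.11
  slide [ 0.0189  0.1864 -0.0338] rows>= 1.0 rot [-0.0001 -0.0004 -0.0001] rows>= 1.0
```

```bash
python3 -m handwheel '[{"slide":[0.019,0.1,-0.034],"rotation":[0,0,0],"jaw":-0.4},{"slide":[0.019,0.2,-0.034],"rotation":[0,0,0],"jaw":-0.4},{"slide":[0.019,0.226,-0.034],"rotation":[0,0,0],"jaw":-0.4},{"slide":[0.019,0.226,-0.034],"rotation":[0,0,0],"jaw":-0.4},{"slide":[0.019,0.226,-0.034],"rotation":[0,0,0],"jaw":-0.4}]' 
python3 -m handwheel '[{"slide":[0,0,0],"rotation":[0,0,0],"jaw":-0.4},{"slide":[0,0,0],"rotation":[0,0,0],"jaw":-0.4}]'
python3 - <<'E'
from h import *
p=pocket(1); go(p[0]+.5,p[1],28,81.2)
q=pose()[0]
f,K,T=cam("scene"); b=(170,270,220,350);S=5
s=cv2.resize(f[b[0]:b[1],b[2]:b[3]],None,fx=S,fy=S,interpolation=cv2.INTER_CUBIC)
def rect(cx,cy,L,W,z): return np.array([[cx-L/2,cy-W/2,z],[cx+L/2,cy-W/2,z],[cx+L/2,cy+W/2,z],[cx-L/2,cy+W/2,z]])
Js=(548.4,13.7,np.radians(-8.8))
for P in [rect(*PK[i],76,52,24) for i in PK]+[rect(0,0,228,210,12),rect(-46,-44,70,46,q[2]-4.9+18)]:
    w=(proj(place(P,*Js),K,T)+.5-[b[2],b[0]])*S
    cv2.polylines(s,[np.round(w*16).astype(int)],True,(0,0,255),1,cv2.LINE_AA,4)
cv2.imwrite("pics/n.png",s)
E
```

```text
clock: 21.5
ee_pos: [500.1, -19.8, 46.3]
ee_rot: [-1.28, -1.094, 1.093]
force: [-0.4, -0.4, 0.4]
grip_width: 0.524
clock: 21.7
ee_pos: [500.5, -19.4, 46.5]
ee_rot: [-1.28, -1.095, 1.093]
force: [-0.8, 0.3, -0.5]
grip_width: 0.522
t 21.7 at [500.5 -19.4  46.5] jaw 81.1 w 0.522 F [-0.8  0.3 -0.5] q6 0.12
  slide [-0.0019  0.0741  0.0038] rows>= 1.0 rot [ 0.0003 -0.0004  0.    ] rows>= 1.0
```

View pics/n.png

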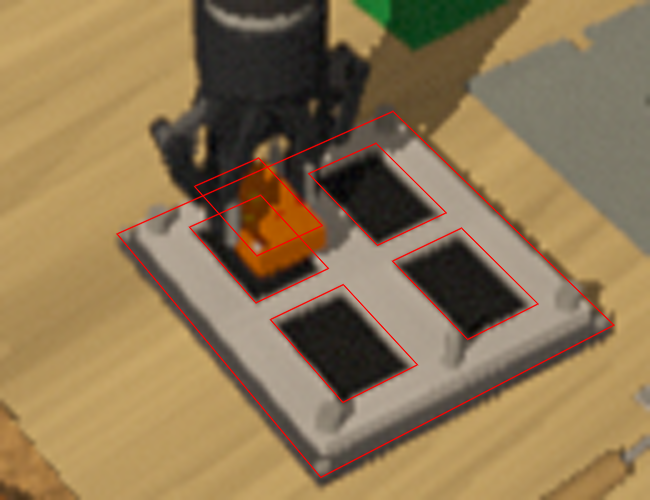

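```bash
python3 -m handwheel '[{"slide":[-0.001,0.05,0.004],"rotation":[0,0,0],"jaw":-0.4},{"slide":[-0.001,0.08,0.004],"rotation":[0,0,0],"jaw":-0.4},{"slide":[-0.001,0.098,0.004],"rotation":[0,0,0],"jaw":-0.4},{"slide":[-0.001,0.098,0.004],"rotation":[0,0,0],"jaw":-0.4},{"slide":[-0.001,0.098,0.004],"rotation":[0,0,0],"jaw":-0.4}]'
```

```text
clock: 22.25
ee_pos: [498.0, -19.3, 22.0]
ee_rot: [-1.278, -1.093, 1.094]
force: [-6.9, -0.9, 16.8]
grip_width: 0.522
```

```bash
python3 -m handwheel '[{"slide":[0,-0.004,0],"rotation":[0,0,0],"jaw":-0.4},{"slide":[0,-0.004,0],"rotation":[0,0,0],"jaw":-0.4}]'
python3 - <<'E'
from h import *
f,K,T=cam("scene"); b=(170,270,220,350);S=5
cv2.imwrite("pics/o.png",cv2.resize(f[b[0]:b[1],b[2]:b[3]],None,fx=S,fy=S,interpolation=cv2.INTER_CUBIC))
E
```

```text
clock: 22.45
ee_pos: [498.2, -19.3, 22.0]
ee_rot: [-1.278, -1.093, 1.094]
force: [-4.6, -0.5, 7.5]
grip_width: 0.524
```

View pics/o.png

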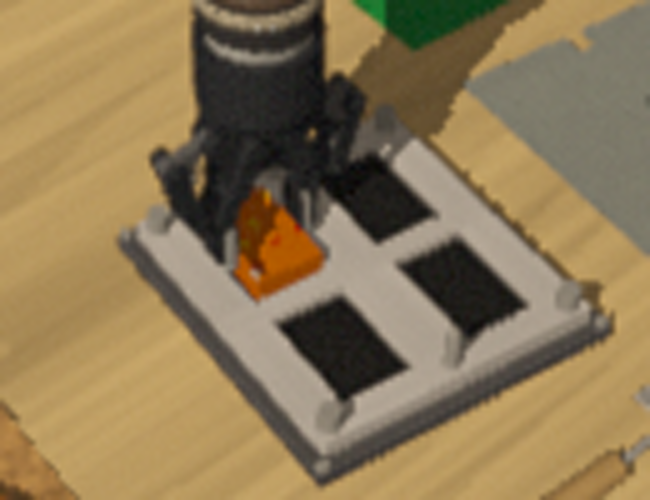

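```bash
python3 -m handwheel '[{"slide":[0,0,0],"rotation":[0,0,0],"jaw":0.2},{"slide":[0,0,0],"rotation":[0,0,0],"jaw":0.6},{"slide":[0,0,0],"rotation":[0,0,0],"jaw":0.8},{"slide":[0,-0.1,0],"rotation":[0,0,0],"jaw":0.8},{"slide":[0,-0.3,0],"rotation":[0,0,0],"jaw":0.9}]'
python3 - <<'E'
from h import *
go(554,-269.6,80,109.4)
E
```

```text
clock: 23.0
ee_pos: [495.9, -19.2, 93.9]
ee_rot: [-1.273, -1.088, 1.098]
force: [0.8, -0.4, 1.4]
grip_width: 0.95
t 23.0 at [495.9 -19.2  93.9] jaw 81.1 w 0.95 F [ 0.8 -0.4  1.4] q6 0.12
  slide [-0.9534  0.0536 -0.3855] rows>= 6.0 rot [-0.0013 -0.0787  0.0002] rows>= 4.0
```

```bash
python3 -m handwheel '[{"slide":[-0.15,0,-0.06],"rotation":[0,-0.02,0],"jaw":0.9},{"slide":[-0.34,0,-0.14],"rotation":[0,-0.04,0],"jaw":0.9},{"slide":[-0.53,0,-0.21],"rotation":[0,-0.06,0],"jaw":0.9},{"slide":[-0.62,0,-0.25],"rotation":[0,-0.0785,0],"jaw":0.9},{"slide":[-0.66,0,-0.27],"rotation":[0,-0.0785,0],"jaw":0.9}]'
python3 - <<'E'
from h import *
for w,y in (([554,-270],.34),([524,-397],.08)):
  try: locate("fresh1",DISH,3,w,y)
  except Exception as e: print("miss")
try: locate("fresh1",DISH,17,[498,-19],-.15)
except Exception: pass
for c in("top","scene"):
    f,K,T=cam(c); cv2.imwrite(f"pics/p_{c}.png",f[130:330,100:500])
go(554,-269.6,60,109.4)
E
```

```text
clock: 23.5
ee_pos: [540.2, -195.4, 96.4]
ee_rot: [-1.031, -1.452, 1.452]
force: [0.8, 0.8, -0.6]
grip_width: 0.952
none top
fresh1 scene [ 552.  -273.9] 18.7 iou 0.956
fresh1 both [ 552.  -273.9] 18.7 0.956
fresh1 top [ 523.6 -396.2] 4.8 iou 0.927
fresh1 scene [ 522.1 -401.8] 6.4 iou 0.945
fresh1 both [ 523.3 -399. ] 6.4 0.873
fresh1 top [498.8 -16.6] -8.7 iou 0.926
fresh1 scene [494.6 -19.9] -12.8 iou 0.93
fresh1 both [497.1 -17.9] -9.0 0.882
t 24.2 at [ 539.9 -192.5   97.1] jaw 109.4 w 0.952 F [-0.1 -0.6 -0.2] q6 -0.68
  slide [-0.3096  0.1483  0.049 ] rows>= 2.0 rot [ 0.     -0.0001 -0.    ] rows>= 1.0
```

View pics/p_top.png

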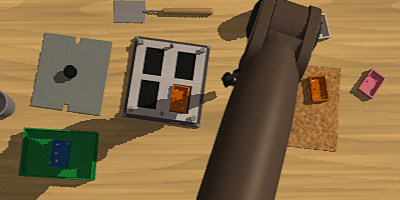

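View pics/p_scene.png

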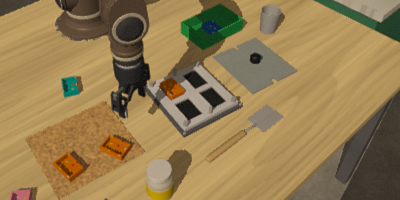

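```bash
python3 -m handwheel '[{"slide":[-0.15,0.05,0.025],"rotation":[0,0,0],"jaw":0.9},{"slide":[-0.27,0.13,0.049],"rotation":[0,0,0],"jaw":0.9},{"slide":[-0.31,0.18,0.049],"rotation":[0,0,0],"jaw":0.9},{"slide":[-0.31,0.18,0.049],"rotation":[0,0,0],"jaw":0.9},{"slide":[-0.31,0.18,0.049],"rotation":[0,0,0],"jaw":0.9}]' 
python3 -m handwheel '[{"slide":[0,0,0],"rotation":[0,0,0],"jaw":0.9},{"slide":[0,0,0],"rotation":[0,0,0],"jaw":0.9}]'
python3 - <<'E'
from h import *
go(554.2,-269.9,8,109.4)
f,K,T=cam("scene"); cv2.imwrite(f"pics/q.png",cv2.resize(f[200:330,100:300],None,fx=3,fy=3))
E
```

```text
clock: 24.7
ee_pos: [553.6, -269.3, 51.8]
ee_rot: [-1.029, -1.453, 1.453]
force: [1.2, 0.6, -0.4]
grip_width: 0.951
clock: 24.9
ee_pos: [554.4, -269.2, 53.0]
ee_rot: [-1.031, -1.455, 1.454]
force: [0.2, 0.7, -1.3]
grip_width: 0.95
t 24.9 at [ 554.4 -269.2   53. ] jaw 109.4 w 0.95 F [ 0.2  0.7 -1.3] q6 -0.79
  slide [-0.0022  0.1801  0.0019] rows>= 1.0 rot [ 0.0002  0.     -0.0001] rows>= 1.0
```

View pics/q.png

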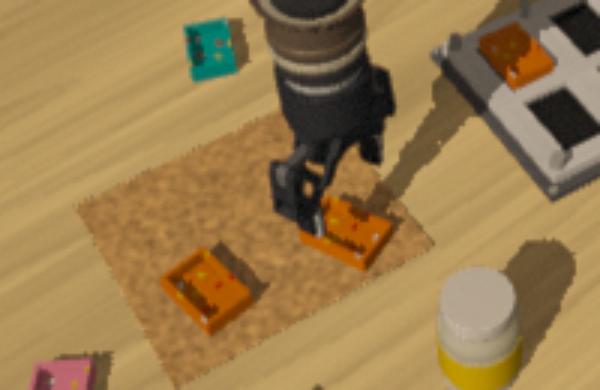

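```bash
python3 -m handwheel '[{"slide":[-0.002,0.08,0.002],"rotation":[0,0,0],"jaw":0.9},{"slide":[-0.002,0.15,0.002],"rotation":[0,0,0],"jaw":0.9},{"slide":[-0.002,0.18,0.002],"rotation":[0,0,0],"jaw":0.9},{"slide":[-0.002,0.18,0.002],"rotation":[0,0,0],"jaw":0.9},{"slide":[-0.002,0.18,0.002],"rotation":[0,0,0],"jaw":0.9}]' 
python3 -m handwheel '[{"slide":[0,0,0],"rotation":[0,0,0],"jaw":0.4},{"slide":[0,0,0],"rotation":[0,0,0],"jaw":0},{"slide":[0,0,0],"rotation":[0,0,0],"jaw":-0.4},{"slide":[0,0,0],"rotation":[0,0,0],"jaw":-0.4},{"slide":[0,0,0],"rotation":[0,0,0],"jaw":-0.4}]' 50
python3 - <<'E'
from h import *
go(554.2,-269.9,8,109.4)
f,K,T=cam("scene"); cv2.imwrite(f"pics/r.png",cv2.resize(f[200:330,100:300],None,fx=3,fy=3))
E
```

```text
clock: 25.45
ee_pos: [554.1, -270.6, 7.7]
ee_rot: [-1.031, -1.454, 1.454]
force: [-0.0, -0.4, -0.3]
grip_width: 0.954
clock: 25.95
ee_pos: [554.3, -270.9, 8.0]
ee_rot: [-1.032, -1.454, 1.453]
force: [0.5, -0.4, 5.9]
grip_width: 0.527
t 25.9 at [ 554.3 -270.9    8. ] jaw 109.3 w 0.527 F [ 0.5 -0.4  5.9] q6 -0.79
  slide [ 0.0041 -0.0001 -0.001 ] rows>= 1.0 rot [ 0.0002 -0.0002 -0.0002] rows>= 1.0
```

View pics/r.png

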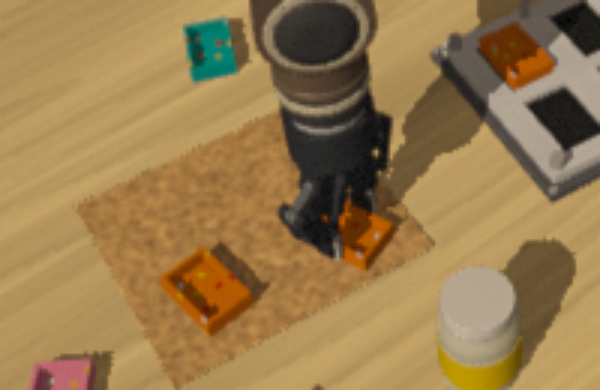

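```bash
python3 -m handwheel '[{"slide":[0,-0.02,0],"rotation":[0,0,0],"jaw":-0.4},{"slide":[0,-0.12,0],"rotation":[0,0,0],"jaw":-0.4},{"slide":[0,-0.25,0],"rotation":[0,0,0],"jaw":-0.4},{"slide":[0,-0.36,0],"rotation":[0,0,0],"jaw":-0.4},{"slide":[0,-0.38,0],"rotation":[0,0,0],"jaw":-0.4}]' 50
python3 - <<'E'
from h import *
p=pocket(3); go(p[0]-1,p[1],100,81.2)
E
```

```text
clock: 26.5
ee_pos: [555.2, -271.4, 105.7]
ee_rot: [-1.036, -1.455, 1.454]
force: [1.2, 0.1, -0.4]
grip_width: 0.524
t 26.5 at [ 555.2 -271.4  105.7] jaw 109.3 w 0.524 F [ 1.2  0.1 -0.4] q6 -0.79
  slide [ 0.8522  0.0211 -0.4419] rows>= 5.0 rot [ 0.0007  0.0781 -0.0004] rows>= 4.0
```

```bash
python3 -m handwheel '[{"slide":[0.12,0,-0.06],"rotation":[0,0.018,0],"jaw":-0.4},{"slide":[0.27,0,-0.14],"rotation":[0,0.036,0],"jaw":-0.4},{"slide":[0.43,0,-0.22],"rotation":[0,0.055,0],"jaw":-0.4},{"slide":[0.58,0,-0.3],"rotation":[0,0.078,0],"jaw":-0.4},{"slide":[0.72,0,-0.37],"rotation":[0,0.078,0],"jaw":-0.4}]' 50
python3 - <<'E'
from h import *
p=pocket(3); go(p[0]-1,p[1],85,81.2)
E
```

```text
clock: 27.0
ee_pos: [580.7, -68.3, 100.8]
ee_rot: [-1.277, -1.093, 1.094]
force: [0.4, -0.3, 0.7]
grip_width: 0.522
t 27.0 at [580.7 -68.3 100.8] jaw 81.1 w 0.522 F [ 0.4 -0.3  0.7] q6 0.04
  slide [ 0.1413  0.0632 -0.0111] rows>= 1.0 rot [-0.0003 -0.0003  0.    ] rows>= 1.0
```

```bash
python3 -m handwheel '[{"slide":[0.07,0,-0.005],"rotation":[0,0,0],"jaw":-0.4},{"slide":[0.12,0.05,-0.01],"rotation":[0,0,0],"jaw":-0.4},{"slide":[0.14,0.13,-0.011],"rotation":[0,0,0],"jaw":-0.4},{"slide":[0.14,0.2,-0.011],"rotation":[0,0,0],"jaw":-0.4},{"slide":[0.14,0.22,-0.011],"rotation":[0,0,0],"jaw":-0.4}]' 50
python3 -m handwheel '[{"slide":[0,0,0],"rotation":[0,0,0],"jaw":-0.4},{"slide":[0,0,0],"rotation":[0,0,0],"jaw":-0.4},{"slide":[0,0,0],"rotation":[0,0,0],"jaw":-0.4}]'
cat >> h.py <<'E'
def rect(cx,cy,L,W,z): return np.array([[cx-L/2,cy-W/2,z],[cx+L/2,cy-W/2,z],[cx+L/2,cy+W/2,z],[cx-L/2,cy+W/2,z]])
def check(i,name):
    q=pose()[0]
    f,K,T=cam("scene"); b=(170,270,220,350);S=5
    s=cv2.resize(f[b[0]:b[1],b[2]:b[3]],None,fx=S,fy=S,interpolation=cv2.INTER_CUBIC)
    Js=(548.4,13.7,np.radians(-8.8))
    for P in [rect(*PK[j],76,52,24) for j in PK]+[rect(0,0,228,210,12),rect(*PK[i],70,46,q[2]-4.9+18)]:
        w=(proj(place(P,*Js),K,T)+.5-[b[2],b[0]])*S
        cv2.polylines(s,[np.round(w*16).astype(int)],True,(0,0,255),1,cv2.LINE_AA,4)
    cv2.imwrite(name,s)
E
python3 - <<'E'
from h import *
p=pocket(3); go(p[0]-1,p[1],23,81.2); check(3,"pics/s.png")
E
```

```text
clock: 27.5
ee_pos: [587.6, -36.6, 43.5]
ee_rot: [-1.275, -1.092, 1.098]
force: [-0.1, -0.2, 0.3]
grip_width: 0.521
clock: 27.8
ee_pos: [590.0, -36.5, 47.8]
ee_rot: [-1.279, -1.097, 1.095]
force: [0.5, 0.5, 0.2]
grip_width: 0.524
t 27.8 at [590.  -36.5  47.8] jaw 81.2 w 0.524 F [0.5 0.5 0.2] q6 0.09
  slide [0.01   0.0992 0.0061] rows>= 1.0 rot [0.0002 0.     0.    ] rows>= 1.0
```

View pics/s.png

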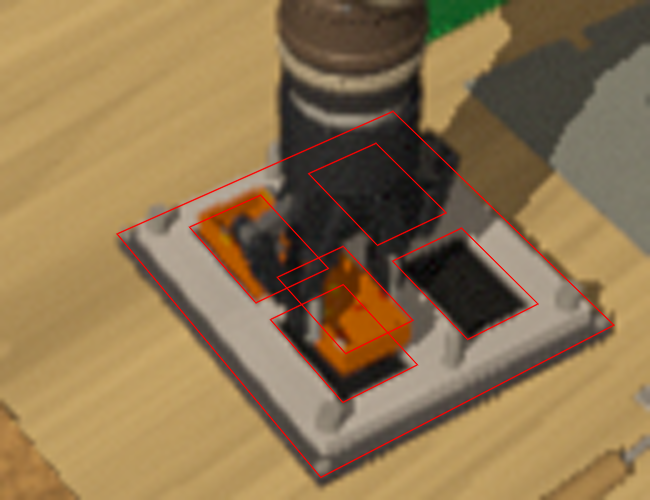

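```bash
python3 -m handwheel '[{"slide":[0.01,0.03,0.006],"rotation":[0,0,0],"jaw":-0.4},{"slide":[0.01,0.06,0.006],"rotation":[0,0,0],"jaw":-0.4},{"slide":[0.01,0.075,0.006],"rotation":[0,0,0],"jaw":-0.4},{"slide":[0.01,0.075,0.006],"rotation":[0,0,0],"jaw":-0.4},{"slide":[0.01,0.075,0.006],"rotation":[0,0,0],"jaw":-0.4}]'
python3 - <<'E'
from h import *
p=pocket(3); go(p[0]-1,p[1],22,81.2)
E
```

```text
clock: 28.35
ee_pos: [588.1, -33.2, 28.0]
ee_rot: [-1.277, -1.096, 1.096]
force: [0.8, -0.5, -0.5]
grip_width: 0.522
t 28.4 at [588.1 -33.2  28. ] jaw 81.3 w 0.522 F [ 0.8 -0.5 -0.5] q6 0.1
  slide [-0.0018  0.0239 -0.0035] rows>= 1.0 rot [-0.0001  0.0002 -0.    ] rows>= 1.0
```

```bash
python3 -m handwheel '[{"slide":[-0.002,0.01,-0.002],"rotation":[0,0,0],"jaw":-0.4},{"slide":[-0.002,0.02,-0.002],"rotation":[0,0,0],"jaw":-0.4},{"slide":[-0.002,0.026,-0.002],"rotation":[0,0,0],"jaw":-0.4},{"slide":[-0.002,0.026,-0.002],"rotation":[0,0,0],"jaw":-0.4}]'
```

```text
clock: 28.75
ee_pos: [588.8, -33.9, 22.0]
ee_rot: [-1.278, -1.096, 1.096]
force: [-1.1, 0.4, 3.6]
grip_width: 0.529
```

Clean seating at z 22.0. Release.

```bash
python3 -m handwheel '[{"slide":[0,0,0],"rotation":[0,0,0],"jaw":0.2},{"slide":[0,0,0],"rotation":[0,0,0],"jaw":0.6},{"slide":[0,0,0],"rotation":[0,0,0],"jaw":0.8},{"slide":[0,-0.1,0],"rotation":[0,0,0],"jaw":0.8},{"slide":[0,-0.3,0],"rotation":[0,0,0],"jaw":0.9}]'
python3 - <<'E'
from h import *
go(524,-397,80,94.5)
E
```

```text
clock: 29.25
ee_pos: [585.8, -33.7, 93.3]
ee_rot: [-1.271, -1.09, 1.1]
force: [1.0, -0.9, -0.0]
grip_width: 0.95
t 29.2 at [585.8 -33.7  93.3] jaw 81.3 w 0.95 F [ 1.  -0.9 -0. ] q6 0.1
  slide [-1.474   0.0545  0.0229] rows>= 8.0 rot [-0.0014 -0.0368  0.    ] rows>= 2.0
```

```bash
python3 -m handwheel '[{"slide":[-0.17,0,0],"rotation":[0,-0.015,0],"jaw":0.9},{"slide":[-0.36,0,0.01],"rotation":[0,-0.03,0],"jaw":0.9},{"slide":[-0.56,0,0.01],"rotation":[0,-0.037,0],"jaw":0.9},{"slide":[-0.76,0,0.01],"rotation":[0,-0.037,0],"jaw":0.9},{"slide":[-0.96,0,0.02],"rotation":[0,-0.037,0],"jaw":0.9}]'
python3 - <<'E'
from h import *
try: locate("fresh1",DISH,3,[523,-399],.08)
except Exception as e: print("miss")
go(524,-397,60,94.5)
for c in("top","scene"):
    f,K,T=cam(c); cv2.imwrite(f"pics/u_{c}.png",f[130:350,90:500])
E
```

```text
clock: 29.75
ee_pos: [546.9, -272.1, 96.8]
ee_rot: [-1.171, -1.268, 1.268]
force: [0.9, 0.5, -0.1]
grip_width: 0.95
none top
fresh1 scene [ 521.6 -399.8] 6.2 iou 0.943
fresh1 both [ 521.6 -399.8] 6.2 0.943
t 29.9 at [ 546.7 -271.4   96.4] jaw 94.4 w 0.952 F [-0.2  0.2 -0.2] q6 -0.54
  slide [-0.494   0.1452  0.1293] rows>= 3.0 rot [-0.     -0.0002  0.0001] rows>= 1.0
```

View pics/u_top.png

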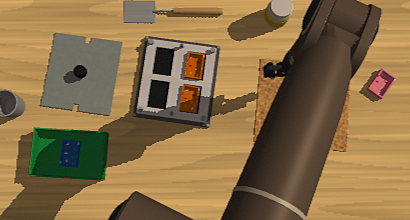

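View pics/u_scene.png

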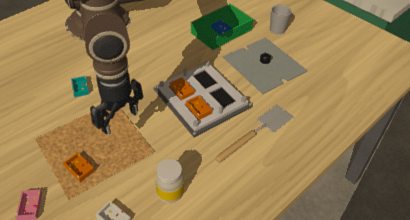

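```bash
python3 -m handwheel '[{"slide":[-0.17,0,0.045],"rotation":[0,0,0],"jaw":0.9},{"slide":[-0.34,0.05,0.09],"rotation":[0,-0.002,0],"jaw":0.9},{"slide":[-0.46,0.12,0.12],"rotation":[0,-0.002,0],"jaw":0.9},{"slide":[-0.494,0.17,0.129],"rotation":[0,-0.002,0],"jaw":0.9},{"slide":[-0.494,0.17,0.129],"rotation":[0,-0.002,0],"jaw":0.9}]' 
python3 -m handwheel '[{"slide":[0,0,0],"rotation":[0,0,0],"jaw":0.9},{"slide":[0,0,0],"rotation":[0,0,0],"jaw":0.9}]'
python3 - <<'E'
from h import *
go(524,-397,8,95)
f,K,T=cam("scene"); cv2.imwrite(f"pics/v.png",cv2.resize(f[200:360,80:280],None,fx=3,fy=3))
E
```

```text
clock: 30.55
ee_pos: [524.2, -394.7, 51.8]
ee_rot: [-1.16, -1.276, 1.276]
force: [0.1, 1.4, 0.6]
grip_width: 0.953
clock: 30.75
ee_pos: [526.0, -394.4, 55.2]
ee_rot: [-1.164, -1.279, 1.278]
force: [0.3, -0.4, -0.7]
grip_width: 0.95
t 30.8 at [ 526.  -394.4   55.2] jaw 95.4 w 0.95 F [ 0.3 -0.4 -0.7] q6 -0.74
  slide [-0.0094  0.1888  0.009 ] rows>= 1.0 rot [ 0.0001  0.0012 -0.0001] rows>= 1.0
```

View pics/v.png

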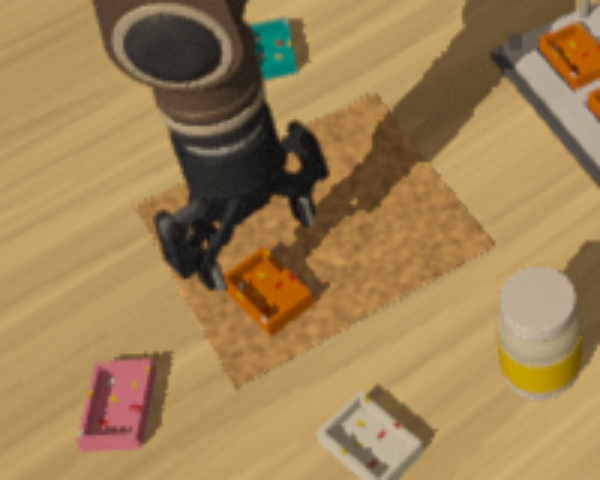

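```bash
python3 -m handwheel '[{"slide":[-0.009,0.08,0.009],"rotation":[0,0,0],"jaw":0.9},{"slide":[-0.009,0.15,0.009],"rotation":[0,0,0],"jaw":0.9},{"slide":[-0.009,0.188,0.009],"rotation":[0,0,0],"jaw":0.9},{"slide":[-0.009,0.188,0.009],"rotation":[0,0,0],"jaw":0.9},{"slide":[-0.009,0.188,0.009],"rotation":[0,0,0],"jaw":0.9}]' 
python3 -m handwheel '[{"slide":[0,0,0],"rotation":[0,0,0],"jaw":0.4},{"slide":[0,0,0],"rotation":[0,0,0],"jaw":0},{"slide":[0,0,0],"rotation":[0,0,0],"jaw":-0.4},{"slide":[0,0,0],"rotation":[0,0,0],"jaw":-0.4},{"slide":[0,0,0],"rotation":[0,0,0],"jaw":-0.4}]' 50
python3 - <<'E'
from h import *
go(524,-397,8,95)
f,K,T=cam("scene"); cv2.imwrite(f"pics/w.png",cv2.resize(f[200:360,80:280],None,fx=3,fy=3))
E
```

```text
clock: 31.3
ee_pos: [523.4, -398.2, 8.0]
ee_rot: [-1.165, -1.278, 1.277]
force: [-0.3, 0.2, 0.2]
grip_width: 0.952
clock: 31.8
ee_pos: [523.5, -398.9, 8.3]
ee_rot: [-1.166, -1.277, 1.277]
force: [0.2, -0.5, 6.0]
grip_width: 0.52
t 31.8 at [ 523.5 -398.9    8.3] jaw 95.3 w 0.52 F [ 0.2 -0.5  6. ] q6 -0.74
  slide [ 0.0073  0.0013 -0.0026] rows>= 1.0 rot [ 0.0002  0.0008 -0.0002] rows>= 1.0
```

View pics/w.png

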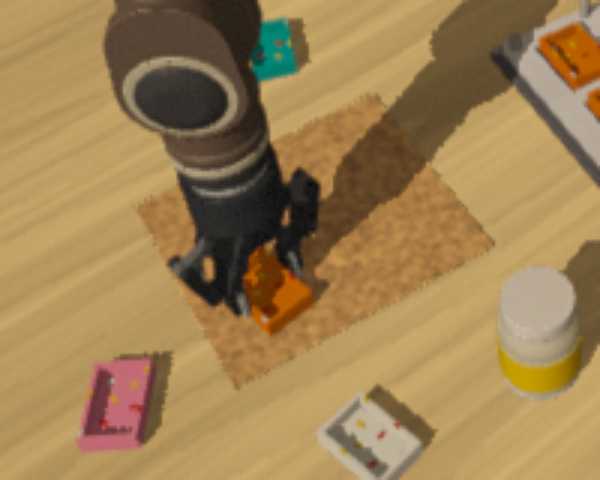

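```bash
python3 -m handwheel '[{"slide":[0,-0.02,0],"rotation":[0,0,0],"jaw":-0.4},{"slide":[0,-0.12,0],"rotation":[0,0,0],"jaw":-0.4},{"slide":[0,-0.25,0],"rotation":[0,0,0],"jaw":-0.4},{"slide":[0,-0.36,0],"rotation":[0,0,0],"jaw":-0.4},{"slide":[0,-0.38,0],"rotation":[0,0,0],"jaw":-0.4}]' 50
python3 - <<'E'
from h import *
p=pocket(4); go(p[0]-1,p[1],100,81.2)
E
```

```text
clock: 32.35
ee_pos: [524.3, -399.5, 106.1]
ee_rot: [-1.17, -1.278, 1.278]
force: [0.0, 0.1, -0.3]
grip_width: 0.517
t 32.4 at [ 524.3 -399.5  106.1] jaw 95.3 w 0.517 F [ 0.   0.1 -0.3] q6 -0.74
  slide [ 1.774   0.0199 -0.4779] rows>= 10.0 rot [ 0.0007  0.0391 -0.0005] rows>= 2.0
```

```bash
python3 -m handwheel '[{"slide":[0.12,0,-0.03],"rotation":[0,0.01,0],"jaw":-0.4},{"slide":[0.27,0,-0.07],"rotation":[0,0.02,0],"jaw":-0.4},{"slide":[0.43,0,-0.12],"rotation":[0,0.03,0],"jaw":-0.4},{"slide":[0.6,0,-0.16],"rotation":[0,0.039,0],"jaw":-0.4},{"slide":[0.77,0,-0.21],"rotation":[0,0.039,0],"jaw":-0.4}]'
python3 - <<'E'
from h import *
p=pocket(4); go(p[0]-1,p[1],100,81.2)
E
```

```text
clock: 32.85
ee_pos: [556.7, -200.2, 101.0]
ee_rot: [-1.277, -1.094, 1.095]
force: [1.1, 0.2, -0.7]
grip_width: 0.522
t 32.9 at [ 556.7 -200.2  101. ] jaw 81.1 w 0.522 F [ 1.1  0.2 -0.7] q6 -0.19
  slide [ 1.0294  0.0043 -0.0246] rows>= 6.0 rot [-0.0003 -0.0002  0.    ] rows>= 1.0
```

```bash
python3 -m handwheel '[{"slide":[0.18,0,-0.005],"rotation":[0,0,0],"jaw":-0.4},{"slide":[0.36,0,-0.01],"rotation":[0,0,0],"jaw":-0.4},{"slide":[0.54,0,-0.015],"rotation":[0,0,0],"jaw":-0.4},{"slide":[0.71,0,-0.02],"rotation":[0,0,0],"jaw":-0.4},{"slide":[0.86,0,-0.024],"rotation":[0,0,0],"jaw":-0.4}]' 
python3 -m handwheel '[{"slide":[0.08,0,0],"rotation":[0,0,0],"jaw":-0.4},{"slide":[0.13,0,0],"rotation":[0,0,0],"jaw":-0.4},{"slide":[0.15,0.05,0],"rotation":[0,0,0],"jaw":-0.4},{"slide":[0.15,0.12,0],"rotation":[0,0,0],"jaw":-0.4},{"slide":[0.15,0.12,0],"rotation":[0,0,0],"jaw":-0.4}]'
python3 - <<'E'
from h import *
p=pocket(4); go(p[0]-1,p[1],45,81.2)
E
```

```text
clock: 33.35
ee_pos: [595.5, 11.9, 101.1]
ee_rot: [-1.276, -1.095, 1.097]
force: [-0.7, -1.1, -0.1]
grip_width: 0.525
clock: 33.85
ee_pos: [599.6, 45.8, 68.7]
ee_rot: [-1.275, -1.091, 1.099]
force: [-0.2, 0.7, -0.7]
grip_width: 0.518
t 33.9 at [599.6  45.8  68.7] jaw 81.2 w 0.518 F [-0.2  0.7 -0.7] q6 0.23
  slide [ 0.0308  0.0945 -0.007 ] rows>= 1.0 rot [-0.0008 -0.     -0.0003] rows>= 1.0
```

```bash
python3 -m handwheel '[{"slide":[0.015,0.04,-0.004],"rotation":[0,0,0],"jaw":-0.4},{"slide":[0.03,0.07,-0.004],"rotation":[0,0,0],"jaw":-0.4},{"slide":[0.03,0.09,-0.004],"rotation":[0,0,0],"jaw":-0.4},{"slide":[0.03,0.09,-0.004],"rotation":[0,0,0],"jaw":-0.4},{"slide":[0.03,0.09,-0.004],"rotation":[0,0,0],"jaw":-0.4}]'
python3 - <<'E'
from h import *
p=pocket(4); go(p[0]-1,p[1],28,81.2); check(4,"pics/x.png")
E
```

```text
clock: 34.35
ee_pos: [604.0, 54.0, 49.8]
ee_rot: [-1.278, -1.096, 1.096]
force: [-0.8, -0.5, 0.5]
grip_width: 0.524
t 34.4 at [604.   54.   49.8] jaw 81.2 w 0.524 F [-0.8 -0.5  0.5] q6 0.24
  slide [-0.0042  0.0873  0.0058] rows>= 1.0 rot [ 0.      0.0001 -0.    ] rows>= 1.0
```

View pics/x.png

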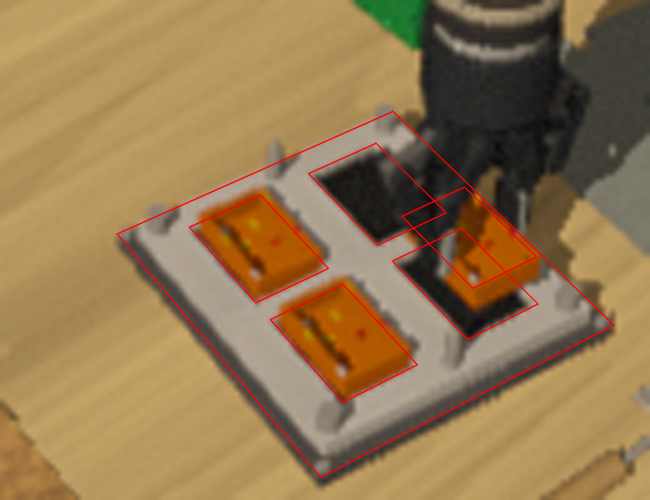

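```bash
python3 -m handwheel '[{"slide":[-0.004,0.03,0.006],"rotation":[0,0,0],"jaw":-0.4},{"slide":[-0.004,0.06,0.006],"rotation":[0,0,0],"jaw":-0.4},{"slide":[-0.004,0.085,0.006],"rotation":[0,0,0],"jaw":-0.4},{"slide":[-0.004,0.085,0.006],"rotation":[0,0,0],"jaw":-0.4},{"slide":[-0.004,0.085,0.006],"rotation":[0,0,0],"jaw":-0.4}]'
python3 - <<'E'
from h import *
p=pocket(4); go(p[0]-1,p[1],22,81.2)
E
```

```text
clock: 34.9
ee_pos: [602.0, 53.3, 28.1]
ee_rot: [-1.277, -1.095, 1.096]
force: [0.7, -0.3, -0.4]
grip_width: 0.523
t 34.9 at [602.   53.3  28.1] jaw 81.3 w 0.523 F [ 0.7 -0.3 -0.4] q6 0.24
  slide [-0.0003  0.0243 -0.0014] rows>= 1.0 rot [-0.0001  0.0001 -0.    ] rows>= 1.0
```

```bash
python3 -m handwheel '[{"slide":[0,0.01,0],"rotation":[0,0,0],"jaw":-0.4},{"slide":[0,0.02,0],"rotation":[0,0,0],"jaw":-0.4},{"slide":[0,0.026,0],"rotation":[0,0,0],"jaw":-0.4},{"slide":[0,0.026,0],"rotation":[0,0,0],"jaw":-0.4}]'
```

```text
clock: 35.3
ee_pos: [602.4, 53.3, 22.3]
ee_rot: [-1.278, -1.096, 1.096]
force: [-1.4, 0.0, 2.6]
grip_width: 0.522
```

```bash
python3 -m handwheel '[{"slide":[0,0,0],"rotation":[0,0,0],"jaw":0.2},{"slide":[0,0,0],"rotation":[0,0,0],"jaw":0.6},{"slide":[0,0,0],"rotation":[0,0,0],"jaw":0.8},{"slide":[0,-0.1,0],"rotation":[0,0,0],"jaw":0.8},{"slide":[0,-0.3,0],"rotation":[0,0,0],"jaw":0.9}]' 
python3 -m handwheel '[{"slide":[0.1,-0.1,0.1],"rotation":[0,0,0],"jaw":0.9},{"slide":[0.25,-0.1,0.25],"rotation":[0,0,0],"jaw":0.9},{"slide":[0.4,-0.1,0.4],"rotation":[0,0,0],"jaw":0.9},{"slide":[0.55,-0.1,0.55],"rotation":[0,0,0],"jaw":0.9},{"slide":[0.7,-0.1,0.7],"rotation":[0,0,0],"jaw":0.9}]'
python3 - <<'E'
from h import *
go(573,277,80,81.1)
locate("cover",COVER,0,[573,277],-.15)
f,K,T=cam("top"); cv2.imwrite("pics/y_all.png",f); b=(158,268,215,320); S=7
s=cv2.resize(f[b[0]:b[1],b[2]:b[3]],None,fx=S,fy=S,interpolation=cv2.INTER_CUBIC)
for P in [rect(*PK[i],70,46,35) for i in (1,3,4)]+[rect(*PK[2],76,52,24)]:
    q=(proj(place(P,*J),K,T)+.5-[b[2],b[0]])*S
    cv2.polylines(s,[np.round(q*16).astype(int)],True,(0,255,255),1,cv2.LINE_AA,4)
cv2.imwrite("pics/y_top.png",s); check(2,"pics/y_scene.png")
E
```

```text
clock: 35.8
ee_pos: [599.4, 53.0, 93.5]
ee_rot: [-1.272, -1.089, 1.101]
force: [1.0, 0.3, -0.4]
grip_width: 0.951
clock: 36.3
ee_pos: [461.8, 244.3, 122.1]
ee_rot: [-1.278, -1.096, 1.095]
force: [0.1, 0.8, -0.6]
grip_width: 0.949
t 36.3 at [461.8 244.3 122.1] jaw 81.2 w 0.949 F [ 0.1  0.8 -0.6] q6 0.64
  slide [ 0.1969  0.1688 -0.4194] rows>= 3.0 rot [0.0001 0.0003 0.0001] rows>= 1.0
cover top [581.7 277.1] -8.6 iou 0.615
cover scene [573.4 276.8] -9.1 iou 0.96
cover both [575.1 276.3] -8.8 0.782
```

View pics/y_top.png

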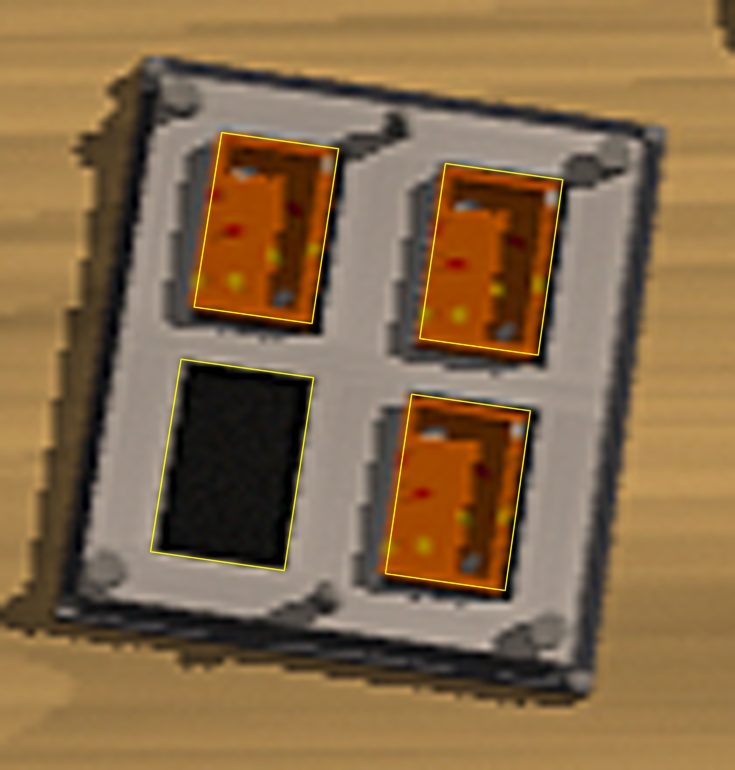

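View pics/y_scene.png

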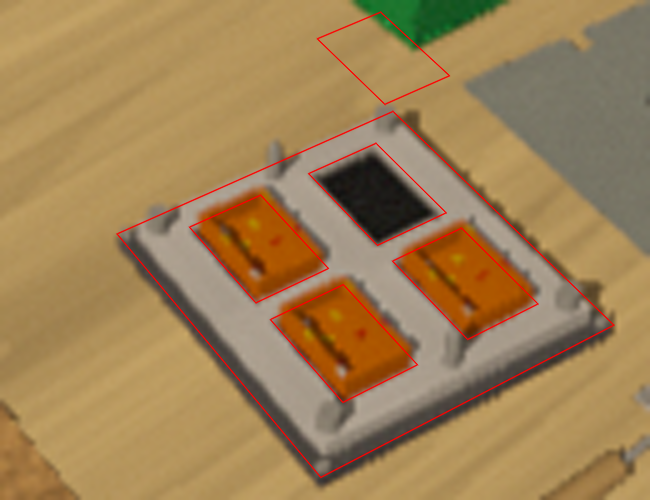

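View pics/y_all.png

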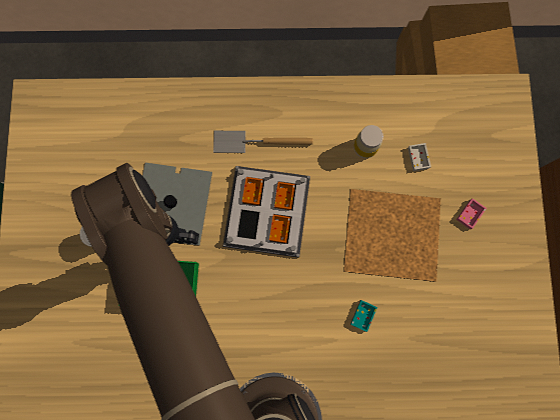

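```bash
python3 -m handwheel '[{"slide":[-0.2,-0.05,0.05],"rotation":[0,0,0],"jaw":0.9},{"slide":[-0.4,-0.1,0.1],"rotation":[0,0,0],"jaw":0.9},{"slide":[-0.6,-0.1,0.2],"rotation":[0,0,0],"jaw":0.9},{"slide":[-0.7,-0.1,0.3],"rotation":[0,0,0],"jaw":0.9},{"slide":[-0.7,-0.1,0.3],"rotation":[0,0,0],"jaw":0.9}]'
python3 - <<'E'
from h import *
for i in range(2): locate("cover",COVER,0,[575,278],-.15)
go(575,278,80,81.1)
f,K,T=cam("top"); b=(155,265,120,225); S=6
s=cv2.resize(f[b[0]:b[1],b[2]:b[3]],None,fx=S,fy=S,interpolation=cv2.INTER_CUBIC)
for P in [rect(0,0,208,190,5)]+[np.array([[104,8,5],[86,8,5],[86,-8,5],[104,-8,5]])*[k,1,1] for k in(1,-1)]+[KN[0::2][:]*[1,1,0]+[0,0,35]]:
    q=(proj(place(P,573,277.2,np.radians(-9)),K,T)+.5-[b[2],b[0]])*S
    cv2.polylines(s,[np.round(q*16).astype(int)],True,(0,0,255),1,cv2.LINE_AA,4)
cv2.imwrite("pics/aa.png",s)
E
```

```text
clock: 37.1
ee_pos: [359.0, 77.6, 146.9]
ee_rot: [-1.28, -1.09, 1.093]
force: [0.7, 0.5, -0.3]
grip_width: 0.949
cover top [577.7 279.6] -8.6 iou 0.957
cover scene [573.2 275.6] -9.1 iou 0.96
cover both [575.8 278.1] -8.7 0.941
cover top [577.  279.4] -8.7 iou 0.93
cover scene [573.  276.8] -8.3 iou 0.947
cover both [575.4 278.7] -9.0 0.932
t 37.5 at [363.   81.9 146.7] jaw 81.3 w 0.947 F [0.1 0.  0.2] q6 0.37
  slide [ 0.9038  0.2665 -0.7196] rows>= 6.0 rot [-0.0001  0.0005 -0.    ] rows>= 1.0
```

View pics/aa.png

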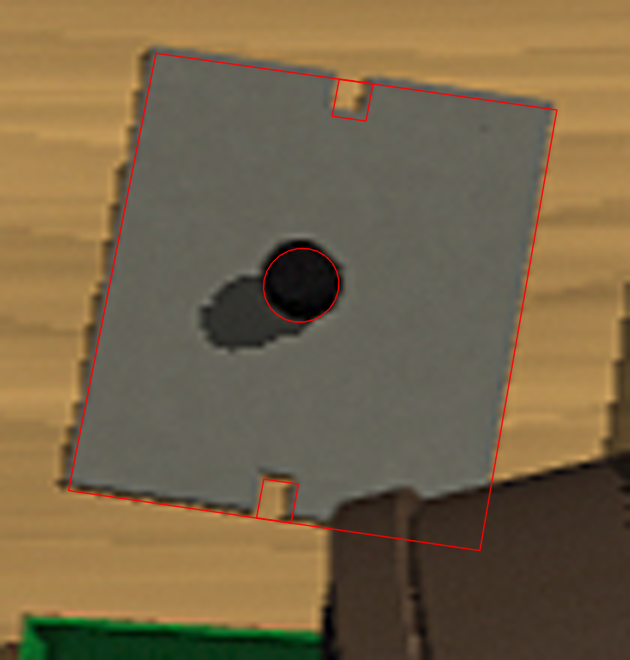

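```bash
python3 -m handwheel '[{"slide":[0.15,0,-0.12],"rotation":[0,0,0],"jaw":0.9},{"slide":[0.3,0,-0.24],"rotation":[0,0,0],"jaw":0.9},{"slide":[0.45,0,-0.36],"rotation":[0,0,0],"jaw":0.9},{"slide":[0.6,0,-0.48],"rotation":[0,0,0],"jaw":0.9},{"slide":[0.75,0,-0.6],"rotation":[0,0,0],"jaw":0.9}]' 110
python3 -m handwheel '[{"slide":[0.1,0,-0.08],"rotation":[0,0,0],"jaw":0.9},{"slide":[0.152,0.0,-0.12],"rotation":[0,0,0],"jaw":0.9},{"slide":[0.152,0.1,-0.12],"rotation":[0,0,0],"jaw":0.9},{"slide":[0.152,0.2,-0.12],"rotation":[0,0,0],"jaw":0.9},{"slide":[0.152,0.2,-0.12],"rotation":[0,0,0],"jaw":0.9}]' 110
python3 - <<'E'
from h import *
go(575.5,277.6,60,81.2)
E
```

```text
clock: 38.05
ee_pos: [540.5, 246.2, 146.2]
ee_rot: [-1.277, -1.096, 1.097]
force: [1.0, -0.3, 0.1]
grip_width: 0.95
clock: 38.55
ee_pos: [572.5, 276.8, 92.4]
ee_rot: [-1.275, -1.09, 1.103]
force: [-0.3, -0.6, -0.2]
grip_width: 0.949
t 38.5 at [572.5 276.8  92.4] jaw 81.3 w 0.949 F [-0.3 -0.6 -0.2] q6 0.6
  slide [ 0.0055  0.1294 -0.0122] rows>= 1.0 rot [-0.001   0.0003 -0.0007] rows>= 1.0
```

```bash
python3 -m handwheel '[{"slide":[0.004,0.1,-0.008],"rotation":[0,0,0],"jaw":0.9},{"slide":[0.004,0.18,-0.008],"rotation":[0,0,0],"jaw":0.9},{"slide":[0.004,0.24,-0.008],"rotation":[0,0,0],"jaw":0.9},{"slide":[0.004,0.24,-0.008],"rotation":[0,0,0],"jaw":0.9},{"slide":[0.004,0.24,-0.008],"rotation":[0,0,0],"jaw":0.9}]' 110
python3 - <<'E'
from h import *
go(575.5,277.6,11,81.2)
E
```

```text
clock: 39.05
ee_pos: [577.0, 278.1, 37.9]
ee_rot: [-1.278, -1.097, 1.096]
force: [-0.3, -0.5, -0.5]
grip_width: 0.949
t 39.0 at [577.  278.1  37.9] jaw 81.3 w 0.949 F [-0.3 -0.5 -0.5] q6 0.6
  slide [-0.0028  0.1076  0.0057] rows>= 1.0 rot [0.0001 0.0002 0.    ] rows>= 1.0
```

```bash
python3 -m handwheel '[{"slide":[-0.003,0.05,0.005],"rotation":[0,0,0],"jaw":0.9},{"slide":[-0.003,0.09,0.005],"rotation":[0,0,0],"jaw":0.9},{"slide":[-0.003,0.106,0.005],"rotation":[0,0,0],"jaw":0.9},{"slide":[-0.003,0.106,0.005],"rotation":[0,0,0],"jaw":0.9},{"slide":[-0.003,0.106,0.005],"rotation":[0,0,0],"jaw":0.9}]' 110
python3 - <<'E'
from h import *
go(575.5,277.6,11,81.2)
E
python3 -m handwheel '[{"slide":[0,0,0],"rotation":[0,0,0],"jaw":0.3},{"slide":[0,0,0],"rotation":[0,0,0],"jaw":-0.2},{"slide":[0,0,0],"rotation":[0,0,0],"jaw":-1},{"slide":[0,0,0],"rotation":[0,0,0],"jaw":-1},{"slide":[0,0,0],"rotation":[0,0,0],"jaw":-1}]' 110
```

```text
clock: 39.55
ee_pos: [575.3, 277.1, 10.4]
ee_rot: [-1.278, -1.096, 1.096]
force: [0.4, 0.2, -0.1]
grip_width: 0.951
t 39.5 at [575.3 277.1  10.4] jaw 81.3 w 0.951 F [ 0.4  0.2 -0.1] q6 0.6
  slide [ 0.0019 -0.0023 -0.0005] rows>= 1.0 rot [-0.      0.0001 -0.    ] rows>= 1.0
clock: 40.05
ee_pos: [575.5, 277.1, 11.3]
ee_rot: [-1.278, -1.097, 1.096]
force: [-1.0, -2.2, 5.7]
grip_width: 0.359
```

```bash
python3 -m handwheel '[{"slide":[0,-0.03,0],"rotation":[0,0,0],"jaw":-1},{"slide":[0,-0.1,0],"rotation":[0,0,0],"jaw":-1},{"slide":[0,-0.2,0],"rotation":[0,0,0],"jaw":-1},{"slide":[0,-0.3,0],"rotation":[0,0,0],"jaw":-1},{"slide":[0,-0.36,0],"rotation":[0,0,0],"jaw":-1}]' 110
python3 - <<'E'
from h import *
f,K,T=cam("scene"); cv2.imwrite("pics/ab.png",cv2.resize(f[110:290,200:420],None,fx=3,fy=3))
go(551,16.5,100,81.2)
E
```

```text
clock: 40.55
ee_pos: [575.2, 277.2, 101.5]
ee_rot: [-1.277, -1.096, 1.096]
force: [0.0, 0.3, -6.7]
grip_width: 0.358
t 40.6 at [576.1 277.7 103.8] jaw 81.3 w 0.358 F [ 0.9  0.7 -4.8] q6 0.6
  slide [-1.0479  0.0134 -0.0594] rows>= 6.0 rot [0.0004 0.0002 0.0003] rows>= 1.0
```

View pics/ab.png

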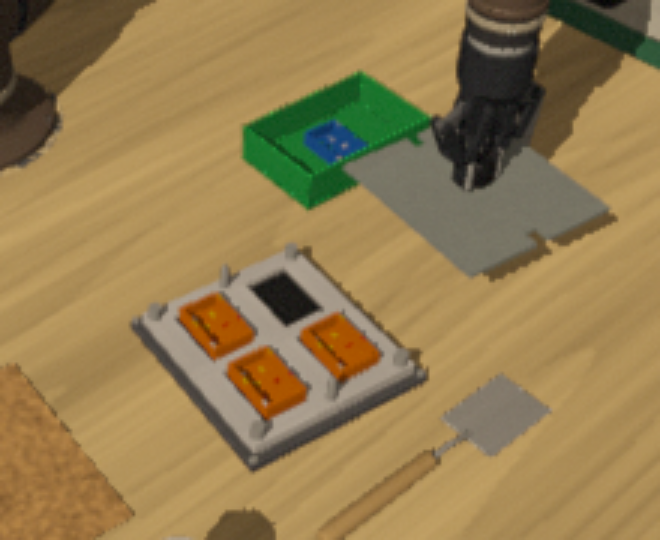

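Level and held. Carry it over.

```bash
python3 -m handwheel '[{"slide":[-0.06,0,0],"rotation":[0,0,0],"jaw":-1},{"slide":[-0.16,0,-0.01],"rotation":[0,0,0],"jaw":-1},{"slide":[-0.28,0,-0.02],"rotation":[0,0,0],"jaw":-1},{"slide":[-0.41,0,-0.02],"rotation":[0,0,0],"jaw":-1},{"slide":[-0.54,0,-0.03],"rotation":[0,0,0],"jaw":-1}]' 115
python3 -m handwheel '[{"slide":[-0.13,0,-0.01],"rotation":[0,0,0],"jaw":-1},{"slide":[-0.26,0,-0.015],"rotation":[0,0,0],"jaw":-1},{"slide":[-0.38,0,-0.02],"rotation":[0,0,0],"jaw":-1},{"slide":[-0.46,0,-0.03],"rotation":[0,0,0],"jaw":-1},{"slide":[-0.5,0,-0.03],"rotation":[0,0,0],"jaw":-1}]'
python3 -m handwheel '[{"slide":[0,0,0],"rotation":[0,0,0],"jaw":-1},{"slide":[0,0,0],"rotation":[0,0,0],"jaw":-1}]'
python3 - <<'E'
from h import *
go(551,16.5,75,81.2)
E
```

```text
clock: 41.1
ee_pos: [560.3, 140.7, 98.3]
ee_rot: [-1.276, -1.093, 1.099]
force: [0.5, 0.5, -5.5]
grip_width: 0.357
clock: 41.6
ee_pos: [549.0, 15.7, 98.7]
ee_rot: [-1.277, -1.092, 1.096]
force: [-0.1, 0.1, -6.7]
grip_width: 0.361
clock: 41.8
ee_pos: [550.1, 18.3, 99.7]
ee_rot: [-1.276, -1.095, 1.096]
force: [0.5, 0.4, -6.3]
grip_width: 0.36
t 41.8 at [550.1  18.3  99.7] jaw 81.2 w 0.36 F [ 0.5  0.4 -6.3] q6 0.19
  slide [-0.0065  0.0988 -0.0047] rows>= 1.0 rot [-0.0002  0.0001  0.0001] rows>= 1.0
```

```bash
python3 -m handwheel '[{"slide":[-0.006,0.04,-0.004],"rotation":[0,0,0],"jaw":-1},{"slide":[-0.006,0.08,-0.004],"rotation":[0,0,0],"jaw":-1},{"slide":[-0.006,0.11,-0.004],"rotation":[0,0,0],"jaw":-1},{"slide":[-0.006,0.11,-0.004],"rotation":[0,0,0],"jaw":-1},{"slide":[-0.006,0.11,-0.004],"rotation":[0,0,0],"jaw":-1}]'
python3 - <<'E'
from h import *
go(551,16.5,66,81.2)
q=pose()[0]
f,K,T=cam("scene"); b=(160,275,225,350);S=6
s=cv2.resize(f[b[0]:b[1],b[2]:b[3]],None,fx=S,fy=S,interpolation=cv2.INTER_CUBIC)
Js=(548.4,13.7,np.radians(-8.8))
z=q[2]-11.3
for P in [rect(0,0,208,190,z+5),rect(0,0,228,210,12)]+[np.array([[104,8,z+5],[86,8,z+5],[86,-8,z+5],[104,-8,z+5]])*[k,1,1] for k in(1,-1)]:
    w=(proj(place(P,*Js),K,T)+.5-[b[2],b[0]])*S
    cv2.polylines(s,[np.round(w*16).astype(int)],True,(0,0,255),1,cv2.LINE_AA,4)
cv2.imwrite("pics/ac.png",s)
E
```

```text
clock: 42.3
ee_pos: [551.1, 16.6, 72.5]
ee_rot: [-1.277, -1.096, 1.097]
force: [0.4, -0.2, -5.8]
grip_width: 0.36
t 42.3 at [551.1  16.6  72.5] jaw 81.3 w 0.36 F [ 0.4 -0.2 -5.8] q6 0.18
  slide [-0.0003  0.0259  0.0004] rows>= 1.0 rot [-0.0001  0.0002 -0.    ] rows>= 1.0
```

View pics/ac.png

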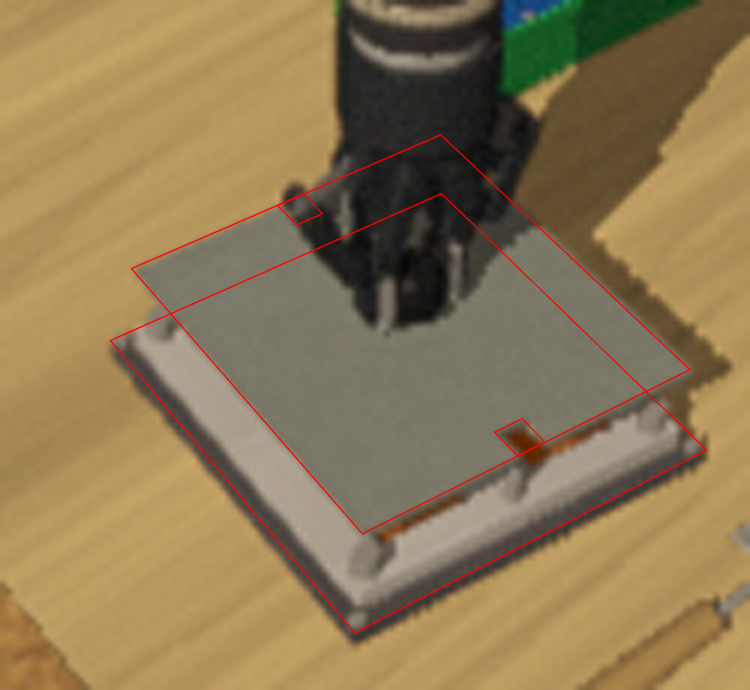

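```bash
python3 -m handwheel '[{"slide":[0,0.015,0],"rotation":[0,0,0],"jaw":-1},{"slide":[0,0.03,0],"rotation":[0,0,0],"jaw":-1},{"slide":[0,0.045,0],"rotation":[0,0,0],"jaw":-1},{"slide":[0,0.06,0],"rotation":[0,0,0],"jaw":-1},{"slide":[0,0.06,0],"rotation":[0,0,0],"jaw":-1}]'
```

```text
clock: 42.85
ee_pos: [550.9, 16.2, 57.2]
ee_rot: [-1.277, -1.095, 1.097]
force: [-0.2, -1.2, -7.4]
grip_width: 0.357
```

```bash
python3 -m handwheel '[{"slide":[0,0.012,0],"rotation":[0,0,0],"jaw":-1},{"slide":[0,0.024,0],"rotation":[0,0,0],"jaw":-1},{"slide":[0,0.032,0],"rotation":[0,0,0],"jaw":-1},{"slide":[0,0.032,0],"rotation":[0,0,0],"jaw":-1}]'
python3 -m handwheel '[{"slide":[0,0.004,0],"rotation":[0,0,0],"jaw":-1},{"slide":[0,0.007,0],"rotation":[0,0,0],"jaw":-1},{"slide":[0,0.007,0],"rotation":[0,0,0],"jaw":-1}]'
```

```text
clock: 43.25
ee_pos: [551.1, 16.3, 49.5]
ee_rot: [-1.277, -1.096, 1.096]
force: [-0.1, -0.5, -6.0]
grip_width: 0.363
clock: 43.55
ee_pos: [551.5, 16.3, 48.4]
ee_rot: [-1.278, -1.096, 1.096]
force: [0.1, 0.4, -6.3]
grip_width: 0.363
```

```bash
python3 -m handwheel '[{"slide":[0,0.004,0],"rotation":[0,0,0],"jaw":-1},{"slide":[0,0.006,0],"rotation":[0,0,0],"jaw":-1},{"slide":[0,0.006,0],"rotation":[0,0,0],"jaw":-1}]'
```

```text
clock: 43.85
ee_pos: [551.6, 16.3, 48.3]
ee_rot: [-1.278, -1.097, 1.095]
force: [-4.3, 0.0, 5.7]
grip_width: 0.356
```

Contact at 48.3 = home height as computed. Release and withdraw.

```bash
python3 -m handwheel '[{"slide":[0,-0.004,0],"rotation":[0,0,0],"jaw":-0.2},{"slide":[0,-0.006,0],"rotation":[0,0,0],"jaw":0.2},{"slide":[0,-0.006,0],"rotation":[0,0,0],"jaw":0.6},{"slide":[0,-0.006,0],"rotation":[0,0,0],"jaw":0.9},{"slide":[0,-0.01,0],"rotation":[0,0,0],"jaw":0.9}]' 
python3 -m handwheel '[{"slide":[0,-0.15,0],"rotation":[0,0,0],"jaw":0.9},{"slide":[0,-0.35,0],"rotation":[0,0,0],"jaw":0.9},{"slide":[0,-0.5,0.1],"rotation":[0,0,0],"jaw":0.9},{"slide":[0.1,-0.5,0.3],"rotation":[0,0,0],"jaw":0.9},{"slide":[0.3,-0.5,0.5],"rotation":[0,0,0],"jaw":0.9}]'
python3 -m handwheel '[{"slide":[0.2,0,0.2],"rotation":[0,0,0],"jaw":0.9},{"slide":[0.4,0,0.2],"rotation":[0,0,0],"jaw":0.9},{"slide":[0.6,0,0.2],"rotation":[0,0,0],"jaw":0.9},{"slide":[0.6,0,0.2],"rotation":[0,0,0],"jaw":0.9}]'
python3 - <<'E'
from h import *
locate("cover",COVER,37,[551,17],-.15)
for c,b in(("top",(158,268,215,320)),("scene",(170,275,225,350))):
    f,K,T=cam(c); cv2.imwrite(f"pics/ad_{c}.png",f); s=f[b[0]:b[1],b[2]:b[3]]
    cv2.imwrite(f"pics/ae_{c}.png",cv2.resize(s,None,fx=5,fy=5,interpolation=cv2.INTER_CUBIC))
print(observe()["clock"],observe()["ee_pos"])
E
```

```text
clock: 44.35
ee_pos: [551.5, 16.3, 49.2]
ee_rot: [-1.278, -1.096, 1.096]
force: [-0.5, -0.4, 0.3]
grip_width: 0.951
clock: 44.85
ee_pos: [454.8, 88.3, 175.8]
ee_rot: [-1.28, -1.096, 1.092]
force: [0.3, 0.6, 0.4]
grip_width: 0.951
clock: 45.25
ee_pos: [428.6, 248.2, 174.4]
ee_rot: [-1.275, -1.1, 1.097]
force: [-0.2, -0.3, 0.2]
grip_width: 0.952
cover top [552.8  18.7] -8.8 iou 0.971
cover scene [548.2  15.1] -8.8 iou 0.941
cover both [552.1  17.2] -9.1 0.941
45.55 [428.70133521 243.22665995 174.13095956]
```

View pics/ae_scene.png

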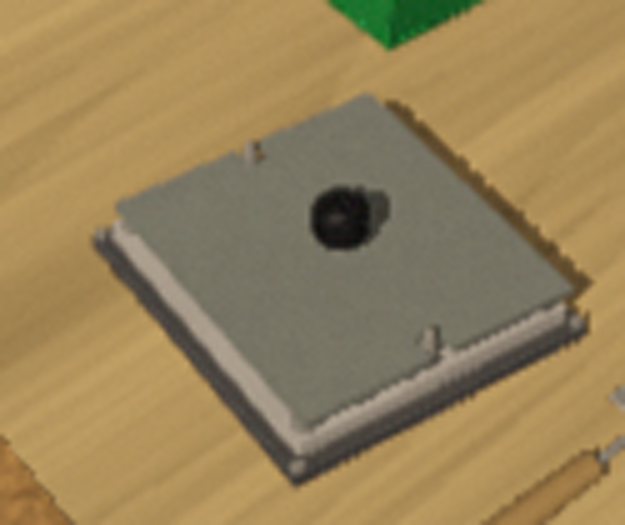

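View pics/ae_top.png

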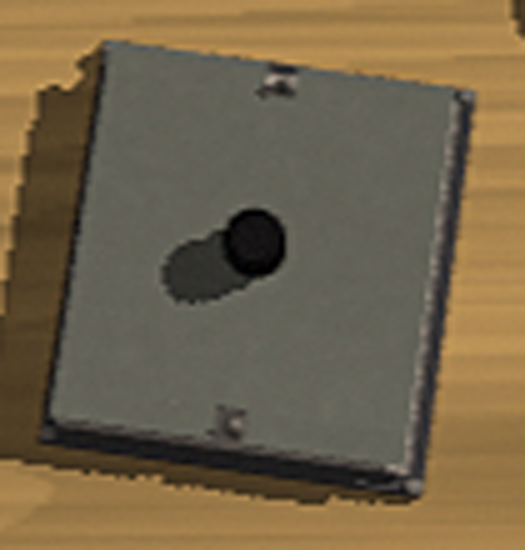

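View pics/ad_scene.png

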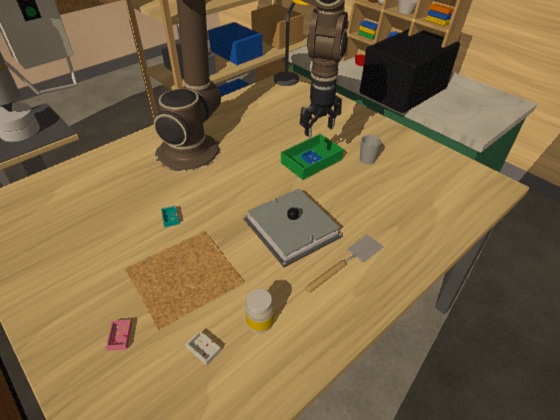

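```bash
python3 -m handwheel '[{"slide":[0,0,0],"rotation":[0,0,0],"jaw":0.9},{"slide":[0,0,0],"rotation":[0,0,0],"jaw":0.9}]'; python3 -c "
from plant import *
print(finish_job())"
```

```text
clock: 45.75
ee_pos: [428.9, 243.4, 174.3]
ee_rot: [-1.278, -1.095, 1.095]
force: [0.7, -0.2, 0.2]
grip_width: 0.949
the job is handed in; nothing more can be done
None
```

The job is done and handed in at about 46 s. No verdict came back.

**What I did:**
- I lifted the cover by its knob and laid it flat, knob up, on the bench near x 575, y 277.
- I moved the one blue dish (pocket 1) into the green crate.
- I seated the three orange dishes from the mat in pockets 1, 3 and 4. Pocket 2 stays empty.
- I put the cover back on over the pins.

**What the last checks showed:**
- **Dishes:** both cameras showed all three orange dishes flat in their pockets before the cover went on. The gripper height on contact matched the pocket floor each time. The first dish rubbed a pocket wall lightly on the way in.
- **Cover:** it met its stops at the height I had worked out for fully home. Both pins show through the slots, and the top camera puts the cover about 2 mm off the jig's centre, within the 3 mm play.
- **Bystanders:** the jar, scraper and tin look unmoved by eye; I did not measure their positions. The blue dish lies in the crate.

**What disagreed:** the two cameras differed by about 3 mm throughout. I worked from the top camera, which agreed with where the gripper first closed on the knob.

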